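# Load the UV disinfector, turn its lid over onto it and start it

### The job

Disinfect the used eye-test pieces: set every piece that stands on the steel sheet inside the chamber of the UV unit, then turn over the lid that lies upside down beside the unit (it is too wide to grasp across, so lever it up against the chamber's side wall) and lower it gently, without dropping it, square and centred onto the chamber's rim so that it closes the opening, flat, inner face down. Only once the lid is on, turn the ball-shaped timer knob clockwise all the way to its end stop; leave everything else on the desk where it is.

Things in the scene. Friction and masses are not known exactly. Their poses are not given: they have to be found in the camera images.
- unit: white UV disinfecting unit, fixed: open square chamber in front, control head behind. Origin on the desk under the chamber's centre; x points from chamber to control head, y left, z up. Chamber outside 136 x 136 mm; its left and right walls (y = +68, -68 mm) are plain upright faces 80 mm high to lever against. Control head from x = 88 to 160 mm, 136 mm wide, 95 mm high, the ball knob on top
- chamber_floor (a point): centre of the chamber's inner floor, 30 mm above the desk; the floor is 120 x 120 mm
- chamber_rim (a point): centre of the chamber's mouth, level with its rim, 80 mm above the desk; opening 120 x 120 mm, walls 8 mm thick; behind it a neck 70 mm high joins the control head
- lid: the unit's white lid, loose, about 0.3 kg, lying upside down (inner face up) on the desk left or right of the unit. Flange plate 150 (x) x 184 (y) x 6 mm, on its outer side a solid crown 104 (x) x 130 (y) x 26 mm: too wide to grasp across. Origin at the centre of the crown's outer face (on the desk at the start); z points to the inner side: up at the start, down when closed
- lid_inner (a point): centre of the lid's flat inner face (32 mm along the lid's z from its origin); at the rim's centre when closed. There is no lip: the flat face just lies on the rim, overhanging the chamber's left and right walls by 24 mm and its front by 7 mm, with 13 mm left to the control head
- lid_edge_left (a point): middle of the flange edge at y = +92 mm of the lid's frame, at mid thickness. The flange stands out 27 mm from the crown along this edge and, as the lid lies at the start, hangs 26 mm clear above the desk, so that a fingertip goes under it. Of this edge and the other, one faces the chamber's side wall, 20 to 65 mm from it
- lid_edge_right (a point): middle of the flange edge at y = -92 mm of the lid's frame, at mid thickness; otherwise like the left one
- timer (a joint): angle of the timer knob in rad, 0 (off) to 2.2 (end stop), starts between 0 and 0.45; grows clockwise seen from above; stays where it is left (friction about 0.06 N m, no spring)
- timer_ball (a point): centre of the timer knob's smooth black ball, 44 mm in diameter, on a short upright stem; the ball's centre (its widest height) is 30 mm above the control head's top and 125 mm above the desk. The knob turns about the vertical through this point
- sheet: thin bright steel instrument sheet 180 (x) x 160 (y) x 3 mm, fixed flat on the desk on the other side of the unit from the lid; origin at the centre of its underside. The used pieces stand on it
- prism: used piece (may be absent): small clear tonometer prism standing upright, 34 mm tall, 22 mm across at the foot (up to 12 mm height), 17 mm across above. Origin at the centre of its underside, z along its axis
- gonio: used piece (may be absent): black gonio lens, a cone 26 mm tall, 36 mm across at the foot (straight up to 8 mm height), 26 mm across at the top. Origin at the centre of its underside, z along its axis
- wedge: used piece (may be absent): grey block-mounted test prism, a block 40 (x) x 26 (y) x 24 (z) mm. Origin at the centre of its underside
- occluder: used piece (may be absent): black hand occluder lying flat, a square handle 56 x 14 x 14 mm along x (from x = -44 to +12 mm) that ends in a disc 36 mm across and 10 mm thick centred at x = +26 mm; 88 mm long in all. Origin on its underside, 16 mm from the middle of the handle
- penlight: bystander: aluminium penlight 110 mm long, 13 mm thick, lying behind the steel sheet; origin under its middle
- drops: bystander: small white dropper bottle, 30 mm across, 65 mm tall, standing in front of the unit
- goggles: bystander: black goggles about 126 mm wide and 36 mm tall, behind the unit

How it is judged:
By the outcome, as a careful person would: the job done as asked, in the order asked, and still so for the second after the job is handed in, with the robot touching nothing.
Of prism, gonio, wedge, occluder only 2 to 4 are there at a start; the rules pass over those that are not, and their reading is None.
At some moment in a run one of prism, gonio, wedge, occluder may be knocked a few centimetres aside while the robot is not near it.
It also fails if it takes over 208 s, if anything falls off the work surface, if the arm or the gripper's body presses on something with over 40 N, if the wrist force passes 120 N, or if a joint passes its speed limit or range.

### The arm

A 6-joint arm with a two-finger parallel gripper is mounted at the origin on the work surface. World frame = base frame: x ahead of the robot, y to its left, z up, the work surface at z = 0. Lengths are in mm, angles in rad, forces in N, time in s.
With the tool pointing down it reaches from about 350 to 875 mm from the base axis. Payload 4.2 kg.
Tool frame: the origin (TCP) lies midway between the tips of the shut fingers; the grasp point (between the pads) lies 19 mm behind it; z points along the fingers, y is the direction in which the jaws open and shut (so a half turn about z gives the same grasp; the last joint's range is limited). The gripper opens to 87 mm and grips with 3 to 60 N. Pads are 19 mm wide; open, the fingers measure 117 mm over their backs; the gripper's body (75 mm by 190 mm) begins 51 mm behind the grasp point.
Start: joints at [1.522, 0.385, 0.008, 0, -1.194, -0.259], TCP at [189.319, 595.615, 222.55] pointing down, gripper open.
Joint ranges: [-3.14, 3.14], [-1.21, 2.06], [-1.07, 1.41], [-3.16, 2.05], [-2.99, -0.16], [-3.1, 3.1]. Speed limits (rad/s): [2.79, 2.79, 3.14, 3.14, 3.14, 3.14].

### API

Orientations are given as a unit quaternion [x, y, z, w].
In Python, from bench import status, imaging, env gives the robot as it stands.
- The arm moves only by the tool send_rows, never from a script. Its argument "deltas" is a list of rows, each a list of 3 entries, a list of its own where there are three numbers: the shift along the tool's x, y, z in cm, then the turn, a rotation vector about the tool's x, y, z in degrees, then the opening, from 0 (shut) to 1 (fully open). In form: [[[tx, ty, tz], [ax, ay, az], claw], ...]. A call has 1 to 10 rows; each row shifts and turns the commanded pose from where the row before left it, along the tool's axes as they then stand; what a row does not reach is not made up. A row lasts 1/8 s, in which the tool goes at most 62.5 mm and 10.7 degrees, less where a joint would pass 70% of its speed; a pose out of reach is approached as far as the arm can. A call with a gripper value outside its range is refused whole. The fingers move at their own pace and stop on an object; the grip force is fixed at half the most. Time passes only in rows, so rows that do not move let the fingers close. It gives the time, the measured TCP pose, the force and the opening at its end, in the units of the state.
- status.get_obs(): the state, without advancing time (a new reading comes with each control period).
- imaging.read_camera(name): name is "scene" or "top"; returns a dict with "img" (384x512x3 uint8, blue, green, red), "K" (3x3 intrinsics, pixels), "k1" (the pictures are not rectified: a ray, as slopes to the right and down, at radius r is drawn at 1 + k1 r^2 times it, then the intrinsics apply), "position" and "attitude" of the camera in the world. Camera axes: x right, y down, z forward; pixel columns grow to the right and rows downward; lengths in mm; the calibration is good to about 2 mm. A picture is of the moment at which its call begins. There is no depth.
- env.hand_in(): hands the job in, once; it reports no verdict.
The state is a dict: "t": time; "joint_pos": joint angles; "joint_velocities": joint speeds; "effort": joint torques, N m; "position": TCP position; "tcp_rot": TCP orientation; "wrist_force": force on the tool from outside, world axes, zero at the start; "moment": the same for the moment, N m; "grip_width": finger opening in mm.
Only numpy, scipy, OpenCV 4.12 (cv2) and the standard library are available. Lean on these libraries where they do the work, as an engineer would, in place of code of your own. Each camera call takes 0.05 s, during which the arm holds its last target. There are 200 camera calls.

## Working session

There is one attempt and no reset: what is moved stays moved. The work goes in short steps, Python scripts to look and compute and a tool call to move; the robot and the scene stay as the last step left them, time stands still between calls to the robot, and variables do not carry over. Pictures are saved under pics/ and viewed, about 12 in all and at most 16, crops included, and the job is handed in when it is done.

Besides the shell and the picture viewer there is one more tool, called by a JSON object that holds its "name" and its "arguments". send_rows: Moves the arm, as the interface text tells. Its arguments: {"type":"object","properties":{"deltas":{"type":"array","items":{"type":"array"}}},"required":["deltas"]}

```bash
ls; mkdir -p pics; python3 - <<'E'
from bench import status, imaging, env
import cv2
print(status.get_obs())
for n in ("scene","top"):
    c=imaging.read_camera(n); cv2.imwrite(f"pics/{n}0.png",c["img"]); print(n,c["K"],c["k1"],c["position"],c["attitude"])
E
```

```text
pics
{'t': 0.0, 'joint_pos': array([ 1.52160119e+00,  3.85535207e-01,  6.59564651e-03, -5.28592884e-04,
       -1.19402538e+00, -2.58623077e-01]), 'joint_velocities': array([-0.00111586,  0.00168606,  0.00117112, -0.00014034,  0.0008707 ,
        0.00046329]), 'effort': array([-5.07312998e-04, -3.90671504e+01,  1.87405050e+01,  4.21993867e+00,
        1.10202871e-02, -1.94159174e-04]), 'position': array([189.13909929, 595.03305847, 221.4563138 ]), 'tcp_rot': array([ 9.88163792e-01, -1.53398450e-01, -1.30972357e-04,  1.10404227e-03]), 'wrist_force': array([0.0353002 , 0.38777048, 0.38955429]), 'moment': array([-0.00687416, -0.00936186,  0.05090978]), 'grip_width': 87.1629734145819}
scene [[364.25489428   0.         253.5552114 ]
 [  0.         364.25489428 191.76314557]
 [  0.           0.           1.        ]] 0.03712749533358535 [ 759.62950345 -361.12131273  814.87728295] [ 0.9330376   0.23159704 -0.06368857 -0.26785709]
top [[385.01008741   0.         254.91086204]
 [  0.         385.01008741 193.79999756]
 [  0.           0.           1.        ]] -0.030906998445327242 [498.84229566   8.21946076 822.1685205 ] [ 0.71658129 -0.69656222  0.02381004 -0.02730227]
```

View pics/scene0.png

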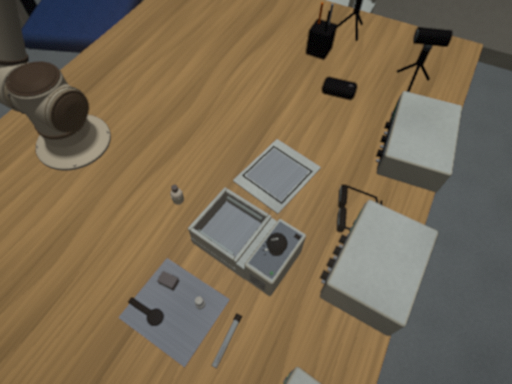

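View pics/top0.png

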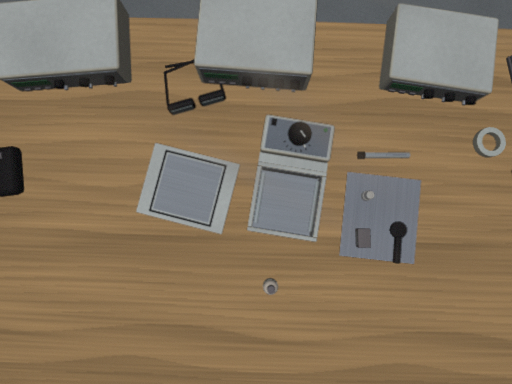

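The views show the unit at centre, the lid to its left (top view ~(188,188)) and the sheet to its right holding the wedge (364,238), occluder (398,232) and prism (369,195). There is no gonio. The knob is at (300,133).

```bash
cat > h.py <<'E'
import numpy as np, cv2
from scipy.spatial.transform import Rotation as R
from bench import status, imaging, env
class Cam:
    def __init__(s,n):
        c=imaging.read_camera(n); s.img=c["img"]; s.K=np.array(c["K"]); s.k=c["k1"]; s.p=np.array(c["position"]); s.R=R.from_quat(c["attitude"]).as_matrix()
    def ray(s,uv):
        d=(np.atleast_2d(uv).astype(float)-s.K[:2,2])/s.K[0,0]; q=d.copy()
        for _ in range(20): q=d/(1+s.k*(q**2).sum(1,keepdims=True))
        return np.c_[q,np.ones(len(q))]@s.R.T
    def plane(s,uv,z):
        r=s.ray(uv); return s.p+r*((z-s.p[2])/r[:,2])[:,None]
    def proj(s,P):
        c=(np.atleast_2d(P)-s.p)@s.R; q=c[:,:2]/c[:,2:]
        return q*(1+s.k*(q**2).sum(1,keepdims=True))*s.K[0,0]+s.K[:2,2]
def crop(im,x0,y0,x1,y1,f,name):
    cv2.imwrite(f"pics/{name}.png",cv2.resize(im[y0:y1,x0:x1],None,fx=f,fy=f,interpolation=cv2.INTER_CUBIC))
def obs():
    o=status.get_obs(); print("t",round(o["t"],2),"p",o["position"].round(1),"q",o["tcp_rot"].round(4),"F",o["wrist_force"].round(1),"w",round(o["grip_width"],1),"j",o["joint_pos"].round(2)); return o
E
python3 - <<'E'
from h import *
a=cv2.imread("pics/top0.png"); b=cv2.imread("pics/scene0.png")
crop(a,130,110,430,310,2.6,"c1")
E
```

```text
(no output)
```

View pics/c1.png

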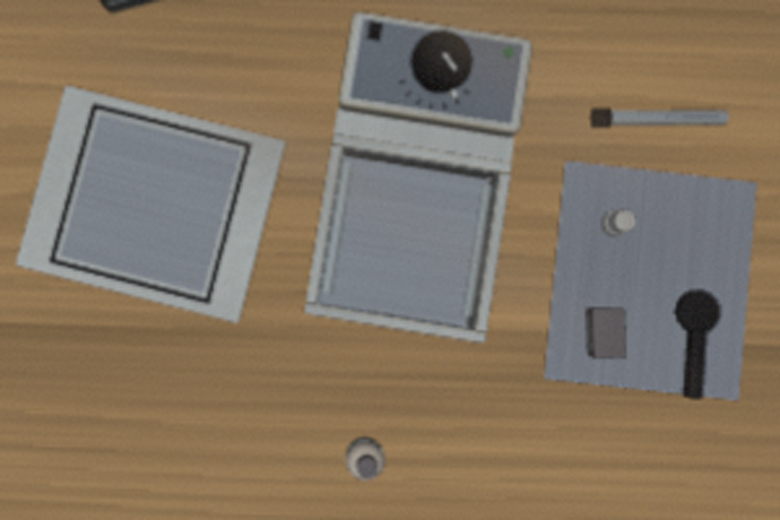

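The crop shows crisp corners for the lid flange, chamber rim, head, wedge top and occluder. I'll cast rays through them.

```bash
python3 - <<'E'
from h import *
c=Cam("top")
def P(l,z): return c.plane((np.array(l,float)+.5)/2.6-.5+[130,110],z).round(1)
lid=P([(66,86),(284,142),(239,322),(17,264)],32-0); print("lid",lid,lid.mean(0), np.linalg.norm(np.diff(np.r_[lid,lid[:1]],axis=0),axis=1))
e=(lid[1]-lid[0]+lid[2]-lid[3]); print("lid yaw of -y axis",np.degrees(np.arctan2(e[1],e[0]))+90)
f=P([(305,310),(485,341)],80); d=(f[1]-f[0]); print("front",f,np.linalg.norm(d),np.degrees(np.arctan2(d[1],d[0]))+90)
h=P([(358,13),(531,40),(518,131),(342,104)],95); print("head",h,h.mean(0),np.linalg.norm(np.diff(np.r_[h,h[:1]],axis=0),axis=1))
for a,b in ((0,1),(3,2)): d=h[b]-h[a]; print(np.degrees(np.arctan2(d[1],d[0]))+90)
print("ball",P([(441,62)],125))
w=P([(595,307),(627,309),(625,357),(593,357)],27); print("wedge",w,w.mean(0))
print("occ",P([(697,311),(693,397)],13), "prism",P([(623,221)],37),"prismfoot",P([(608,223)],9))
s=P([(566,161),(755,183),(739,400),(545,378)],3);print("sheet",s,s.mean(0))
print("drops",P([(368,466)],65),"pen",P([(592,117),(727,117)],7))
E
```

```text
lid [[656.8 224.1  32. ]
 [616.3  47.8  32. ]
 [472.7  78.7  32. ]
 [513.1 256.3  32. ]] [564.725 151.725  32.   ] [180.89206727 146.8869293  182.13709123 147.26347137]
lid yaw of -y axis -12.876320351195147
front [[ 484.5   25.9   80. ]
 [ 465.5 -107.4   80. ]] 134.64727995767313 -8.112048858425425
head [[ 704.7   -7.1   95. ]
 [ 688.1 -135.4   95. ]
 [ 619.9 -126.7   95. ]
 [ 636.2    2.9   95. ]] [662.225 -66.575  95.   ] [129.36943225  68.75267268 130.62101669  69.2260789 ]
-7.372216164826796
-7.1685417641456155
ball [[662.6 -66.  125. ]]
wedge [[ 492.2 -202.5   27. ]
 [ 491.3 -227.9   27. ]
 [ 453.5 -226.7   27. ]
 [ 452.8 -201.3   27. ]] [ 472.45 -214.6    27.  ]
occ [[ 491.1 -288.9   13. ]
 [ 422.2 -286.    13. ]] prism [[ 560.4 -221.3   37. ]] prismfoot [[ 560.6 -217.2    9. ]]
sheet [[ 611.4 -183.7    3. ]
 [ 597.6 -340.6    3. ]
 [ 419.7 -327.4    3. ]
 [ 433.4 -168.7    3. ]] [ 515.525 -255.1      3.   ]
drops [[369.5 -24.2  65. ]] pen [[ 648.  -203.9    7. ]
 [ 651.3 -315.8    7. ]]
```

```bash
cat >> h.py <<'E'
import json,os
def down(yaw):
    c,s=np.cos(np.radians(yaw)),np.sin(np.radians(yaw)); return R.from_matrix(np.array([[c,s,0],[s,-c,0],[0,0,-1]]))
U0=np.array([541.,-50.,0.]); UY=-7.4
def U(x,y,z=0): return U0+R.from_euler('z',UY,degrees=True).apply([x,y,z])
def tilt(yaw,a,about=UY):  # rotate tool-down orientation about the horizontal axis at world yaw 'about' by a deg
    ax=np.array([np.cos(np.radians(about)),np.sin(np.radians(about)),0]); return R.from_rotvec(np.radians(a)*ax)*down(yaw)
def cmd():
    if os.path.exists("cmd.json"):
        d=json.load(open("cmd.json")); return np.array(d["p"]),R.from_quat(d["q"])
    return np.array([189.319,595.615,222.55]),down(np.degrees(1.522-.259)-90)
def plan(wps,deg=7):
    """wps: (pos,Rot,claw,mm per row); prints rows to send, in calls of 10, and keeps the commanded pose"""
    p,r=cmd(); rows=[]
    for P,Q,claw,st in wps:
        P=np.array(P,float); n=max(1,int(np.ceil(max(np.linalg.norm(P-p)/st,np.degrees((r.inv()*Q).magnitude())/deg))))
        for i in range(n):
            k=n-i; tgt=p+(P-p)/k; w=np.degrees((r.inv()*Q).as_rotvec())/k
            t=r.inv().apply(tgt-p)/10; t=t.round(2); w=w.round(1)
            rows.append([[float(v)+0 for v in t],[float(v)+0 for v in w],claw]); p=p+r.apply(t*10); r=r*R.from_rotvec(np.radians(w))
    json.dump({"p":list(p),"q":list(r.as_quat())},open("cmd.json","w"))
    for i in range(0,len(rows),10): print(json.dumps(rows[i:i+10]).replace(" ","").replace("-0.0,","0,").replace(".0,",",").replace(".0]","]"))
E
python3 - <<'E'
from h import *
W=[472.5,-214.6]
plan([([420,330,200],down(-10),1,50),([470,-120,200],down(-5),.5,50),(W+[70],down(-1.8),.5,40),(W+[6.5],down(-1.8),.5,16)])
E
```

```text
[[[3.75,2.29,0.28],[0,0,-1],1],[[3.71,2.36,0.28],[0,0,-0.9],1],[[3.68,2.41,0.28],[0,0,-1],1],[[3.63,2.48,0.28],[0,0,-0.9],1],[[3.6,2.53,0.28],[0,0,-1],1],[[3.55,2.6,0.28],[0,0,-0.9],1],[[3.51,2.65,0.29],[0,0,-1],1],[[3.46,2.71,0.28],[0,0,-0.9],1],[[1.28,4.34,0],[0,0,-0.5],0.5],[[1.24,4.36,0],[0,0,-0.5],0.5]]
[[[1.2,4.37,0],[0,0,-0.5],0.5],[[1.16,4.38,0],[0,0,-0.5],0.5],[[1.12,4.38,0],[0,0,-0.5],0.5],[[1.09,4.4,0],[0,0,-0.5],0.5],[[1.05,4.4,0],[0,0,-0.5],0.5],[[1.01,4.41,0],[0,0,-0.5],0.5],[[0.97,4.42,0],[0,0,-0.5],0.5],[[0.92,4.44,0],[0,0,-0.5],0.5],[[0.22,1.88,2.6],[0,0,-0.6],0.5],[[0.2,1.88,2.6],[0,0,-0.7],0.5]]
[[[0.17,1.88,2.6],[0,0,-0.6],0.5],[[0.15,1.89,2.6],[0,0,-0.7],0.5],[[0.13,1.89,2.6],[0,0,-0.6],0.5],[[0,0,1.59],[0,0,0],0.5],[[0,0,1.59],[0,0,0],0.5],[[0,0,1.59],[0,0,0],0.5],[[0,0,1.58],[0,0,0],0.5]]
```

```bash
rm cmd.json; cat >> h.py <<'E'
def plan(wps,deg=7):
    """wps: (pos,Rot or None,claw,mm per row): turn and shift as n equal round rows (turn first, then shift)"""
    p,r=cmd()
    for P,Q,claw,st in wps:
        if Q is not None:
            w=np.degrees((r.inv()*Q).as_rotvec()); n=int(np.ceil(np.linalg.norm(w)/deg-.02))
            if n:
                w=(w/n).round(1)+0
                if abs(w).max()>.15: print(n,"x",[[0,0,0],w.tolist(),claw]); r=r*R.from_rotvec(np.radians(w*1.0))**n if False else r*R.from_rotvec(np.radians(w)*n)
        d=r.inv().apply(np.array(P,float)-p)/10; n=int(np.ceil(np.linalg.norm(d)*10/st-.05))
        if n: d=(d/n).round(2)+0; print(n,"x",[d.tolist(),[0,0,0],claw]); p=p+r.apply(d*10*n)
    print("->",p.round(1),r.as_quat().round(4)); json.dump({"p":list(p),"q":list(r.as_quat())},open("cmd.json","w"))
E
python3 - <<'E'
from h import *
W=[472.5,-214.6]
plan([([440,280,200],down(-1.8),.5,55),(W+[200],None,.5,55),(W+[70],None,.5,45),(W+[6.5],None,.5,16)])
E
```

```text
3 x [[0, 0, 0], [0.0, 0.0, -5.3], 0.5]
8 x [[3.25, 3.85, 0.28], [0, 0, 0], 0.5]
9 x [[0.53, 5.48, 0.0], [0, 0, 0], 0.5]
3 x [[0.0, 0.0, 4.34], [0, 0, 0], 0.5]
4 x [[0.0, 0.0, 1.59], [0, 0, 0], 0.5]
-> [ 472.6 -214.5    6.4] [ 0.9999 -0.0151  0.      0.    ]
```

{"name": "send_rows", "arguments": {"deltas": [[[0,0,0],[0,0,-5.3],0.5],[[0,0,0],[0,0,-5.3],0.5],[[0,0,0],[0,0,-5.3],0.5],[[3.25,3.85,0.28],[0,0,0],0.5],[[3.25,3.85,0.28],[0,0,0],0.5],[[3.25,3.85,0.28],[0,0,0],0.5],[[3.25,3.85,0.28],[0,0,0],0.5],[[3.25,3.85,0.28],[0,0,0],0.5],[[3.25,3.85,0.28],[0,0,0],0.5],[[3.25,3.85,0.28],[0,0,0],0.5]]}}

```text
t: 1.4
position: [409.3, 317.9, 202.8]
tcp_rot: [1.0, -0.015, -0.0, 0.0]
wrist_force: [1.3, -0.0, -0.0]
grip_width: 43.1
```

{"name": "send_rows", "arguments": {"deltas": [[[3.25,3.85,0.28],[0,0,0],0.5],[[0.53,5.48,0],[0,0,0],0.5],[[0.53,5.48,0],[0,0,0],0.5],[[0.53,5.48,0],[0,0,0],0.5],[[0.53,5.48,0],[0,0,0],0.5],[[0.53,5.48,0],[0,0,0],0.5],[[0.53,5.48,0],[0,0,0],0.5],[[0.53,5.48,0],[0,0,0],0.5],[[0.53,5.48,0],[0,0,0],0.5],[[0.53,5.48,0],[0,0,0],0.5]]}}

```text
t: 2.65
position: [472.4, -216.3, 200.1]
tcp_rot: [1.0, -0.015, 0.0, -0.0]
wrist_force: [0.9, 0.7, 0.9]
grip_width: 43.2
```

{"name": "send_rows", "arguments": {"deltas": [[[0,0,4.34],[0,0,0],0.5],[[0,0,4.34],[0,0,0],0.5],[[0,0,4.34],[0,0,0],0.5],[[0,0,0],[0,0,0],0.5]]}}

```text
t: 3.15
position: [469.8, -214.2, 67.0]
tcp_rot: [1.0, -0.015, -0.004, -0.001]
wrist_force: [0.7, 0.7, 0.3]
grip_width: 43.7
```

```bash
python3 - <<'E'
from h import *
obs()
a,b=Cam("top"),Cam("scene")
crop(a.img,300,140,440,290,2.6,"x1"); crop(b.img,90,230,260,380,2.6,"x2")
x,y=cv2.imread("pics/x1.png"),cv2.imread("pics/x2.png"); cv2.imwrite("pics/look1.png",np.hstack([x,y]))
E
```

```text
t 3.15 p [ 469.8 -214.2   67. ] q [ 9.999e-01 -1.550e-02 -4.200e-03 -6.000e-04] F [0.7 0.7 0.3] w 43.7 j [-0.11  0.38 -0.45 -0.   -0.75  1.65]
```

View pics/look1.png

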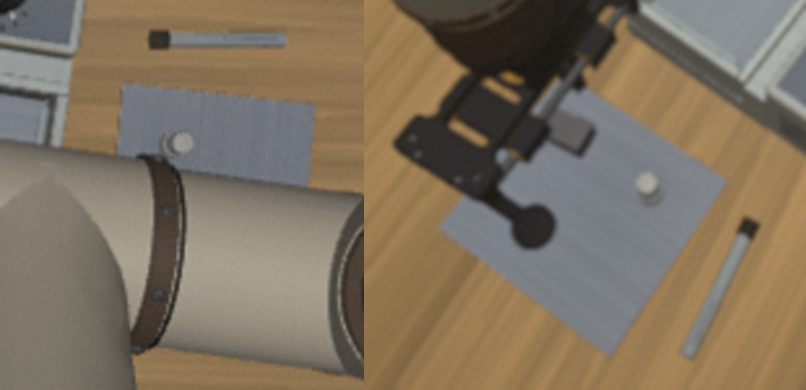

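The scene view shows the fingers over the wedge, the occluder disc at right, and the prism free. I'll descend slowly.

{"name": "send_rows", "arguments": {"deltas": [[[0,0,1.5],[0,0,0],0.5],[[0,0,1.5],[0,0,0],0.5],[[0,0,1.5],[0,0,0],0.5],[[0,0,0],[0,0,0],0.5],[[0,0,0],[0,0,0],0.5]]}}

```text
t: 3.88
position: [472.8, -214.6, 24.9]
tcp_rot: [1.0, -0.015, 0.0, 0.0]
wrist_force: [0.3, 0.6, -0.5]
grip_width: 43.2
```

{"name": "send_rows", "arguments": {"deltas": [[[0,0,1.0],[0,0,0],0.5],[[0,0,0.9],[0,0,0],0.5],[[0,0,0],[0,0,0],0.5],[[0,0,0],[0,0,0],0],[[0,0,0],[0,0,0],0],[[0,0,0],[0,0,0],0],[[0,0,0],[0,0,0],0],[[0,0,0],[0,0,0],0]]}}

```text
t: 4.88
position: [472.8, -214.6, 6.2]
tcp_rot: [1.0, -0.015, 0.0, 0.0]
wrist_force: [0.3, 0.5, 0.5]
grip_width: 25.8
```

```bash
python3 - <<'E'
from h import *
obs(); p,r=cmd(); p[2]=6.0; json.dump({"p":list(p),"q":list(r.as_quat())},open("cmd.json","w"))
T=U(-28,25)
plan([([*p[:2],130],None,0,30),([*T[:2],130],down(UY),0,30),([*T[:2],34.5],None,0,16)])
E
```

```text
t 4.88 p [ 472.8 -214.6    6.2] q [ 9.999e-01 -1.510e-02  2.000e-04  0.000e+00] F [0.3 0.5 0.5] w 25.8 j [-0.11  0.48 -0.5   0.   -0.59  1.65]
5 x [[0.0, 0.0, -2.48], [0, 0, 0], 0]
1 x [[0, 0, 0], [0.0, 0.0, 5.7], 0]
7 x [[0.26, -2.81, 0.0], [0, 0, 0], 0]
6 x [[0.01, 0.0, 1.59], [0, 0, 0], 0]
-> [516.7 -21.9  34.6] [ 0.9979 -0.0648  0.      0.    ]
```

{"name": "send_rows", "arguments": {"deltas": [[[0,0,-2.48],[0,0,0],0],[[0,0,-2.48],[0,0,0],0],[[0,0,-2.48],[0,0,0],0],[[0,0,-2.48],[0,0,0],0],[[0,0,-2.48],[0,0,0],0],[[0,0,0],[0,0,5.7],0]]}}

```text
t: 5.62
position: [473.8, -214.8, 132.0]
tcp_rot: [0.998, -0.066, 0.002, 0.0]
wrist_force: [-0.3, -0.2, -0.8]
grip_width: 26.0
```

{"name": "send_rows", "arguments": {"deltas": [[[0.26,-2.81,0],[0,0,0],0],[[0.26,-2.81,0],[0,0,0],0],[[0.26,-2.81,0],[0,0,0],0],[[0.26,-2.81,0],[0,0,0],0],[[0.26,-2.81,0],[0,0,0],0],[[0.26,-2.81,0],[0,0,0],0],[[0.26,-2.81,0],[0,0,0],0],[[0,0,0],[0,0,0],0],[[0,0,0],[0,0,0],0]]}}

```text
t: 6.75
position: [515.6, -22.1, 129.7]
tcp_rot: [0.998, -0.065, -0.0, 0.0]
wrist_force: [0.1, -0.5, -0.2]
grip_width: 26.1
```

```bash
python3 - <<'E'
from h import *
obs()
b=Cam("scene"); crop(b.img,120,170,320,320,4,"look2")
print((b.proj(U(0,0,30))-[120,170])*4,(b.proj([U(68,68,80),U(68,-68,80),U(-68,-68,80),U(-68,68,80)])-[120,170])*4)
E
```

```text
t 6.75 p [515.6 -22.1 129.7] q [ 9.979e-01 -6.490e-02 -4.000e-04  1.000e-04] F [ 0.1 -0.5 -0.2] w 26.1 j [ 0.27  0.29 -0.39 -0.   -0.89  1.17]
[[445.89422795 247.67710044]] [[608.83406962 183.81491124]
 [466.64916948 368.97138061]
 [270.75317219 235.00043357]
 [419.79706836  67.73888099]]
```

View pics/look2.png

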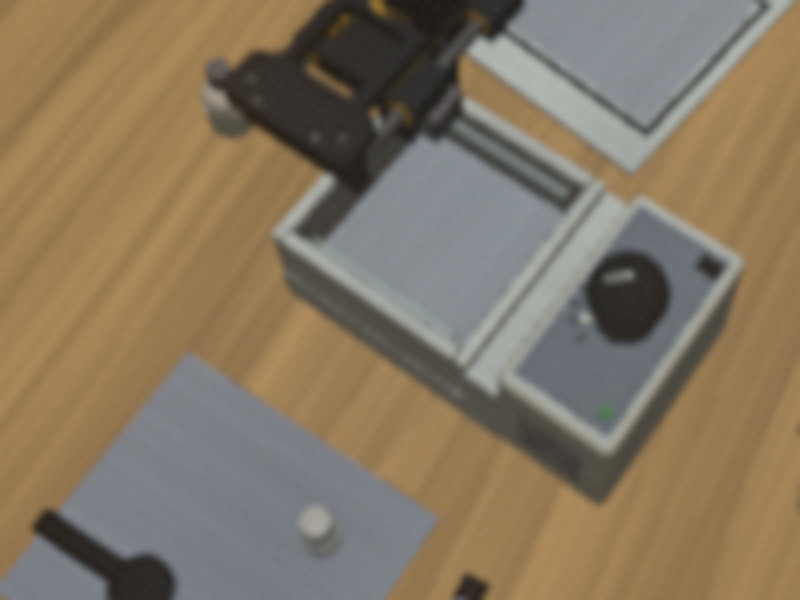

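The scene view confirms the unit estimate: projected rim corners (271,235), (467,369) and (609,184) match the picture. Lowering the wedge.

{"name": "send_rows", "arguments": {"deltas": [[[0,0,1.6],[0,0,0],0],[[0,0,1.6],[0,0,0],0],[[0,0,1.6],[0,0,0],0],[[0,0,1.6],[0,0,0],0],[[0,0,1.6],[0,0,0],0],[[0,0,1.0],[0,0,0],0],[[0,0,0.6],[0,0,0],0],[[0,0,0],[0,0,0],0]]}}

```text
t: 7.8
position: [516.3, -22.0, 34.0]
tcp_rot: [0.998, -0.065, 0.0, 0.0]
wrist_force: [0.2, -0.4, 0.0]
grip_width: 26.2
```

{"name": "send_rows", "arguments": {"deltas": [[[0,0,0],[0,0,0],0.39],[[0,0,0],[0,0,0],0.39],[[0,0,0],[0,0,0],0.39],[[0,0,-2],[0,0,0],0.39],[[0,0,-3],[0,0,0],0.39],[[0,0,-4],[0,0,0],0.39]]}}

```text
t: 8.55
position: [515.4, -21.9, 124.2]
tcp_rot: [0.998, -0.065, -0.001, 0.0]
wrist_force: [0.3, 0.8, -0.7]
grip_width: 33.9
```

```bash
python3 - <<'E'
from h import *
obs(); p,r=cmd(); p[2]=124; json.dump({"p":list(p),"q":list(r.as_quat())},open("cmd.json","w"))
b=Cam("scene"); 
def blob(m,z,name):
    n,l,s,c=cv2.connectedComponentsWithStats(m.astype(np.uint8)); 
    for i in range(1,n):
        if s[i,4]>15: print(name,s[i],c[i].round(1),b.plane(c[i],z).round(1))
X=np.array([560.5,-220,130.])
plan([([X[0],X[1],130],None,.39,45),([X[0],X[1],50],None,.39,30),([X[0],X[1],12],None,.39,13)])
pr=b.proj([560.4,-221,37]); print(pr, b.plane((np.array([[317,520]])+.5)/4-.5+[120,170],37))
E
```

```text
t 8.55 p [515.4 -21.9 124.2] q [ 9.979e-01 -6.480e-02 -1.100e-03  3.000e-04] F [ 0.3  0.8 -0.7] w 33.9 j [ 0.27  0.3  -0.39 -0.   -0.88  1.17]
5 x [[1.38, 3.81, -0.12], [0, 0, 0], 0.39]
3 x [[0.0, 0.01, 2.67], [0, 0, 0], 0.39]
3 x [[0.0, 0.0, 1.26], [0, 0, 0], 0.39]
-> [ 560.4 -220.    12.1] [ 0.9979 -0.0648  0.      0.    ]
[[199.25065741 299.21226773]] [[ 560.16326236 -222.1001143    37.        ]]
```

{"name": "send_rows", "arguments": {"deltas": [[[1.38,3.85,-0.12],[0,0,0],0.39],[[1.38,3.85,-0.12],[0,0,0],0.39],[[1.38,3.85,-0.12],[0,0,0],0.39],[[1.38,3.85,-0.12],[0,0,0],0.39],[[1.38,3.85,-0.12],[0,0,0],0.39],[[0,0,2.7],[0,0,0],0.39],[[0,0,2.7],[0,0,0],0.39],[[0,0,2.6],[0,0,0],0.39],[[0,0,0],[0,0,0],0.39]]}}

```text
t: 9.72
position: [557.9, -221.4, 47.8]
tcp_rot: [0.998, -0.065, -0.003, -0.0]
wrist_force: [0.3, -1.0, 0.0]
grip_width: 33.9
```

{"name": "send_rows", "arguments": {"deltas": [[[0,0,1.2],[0,0,0],0.39],[[0,0,1.0],[0,0,0],0.39],[[0,0,1.0],[0,0,0],0.39],[[0,0,0],[0,0,0],0.39],[[0,0,0],[0,0,0],0.39],[[0,0,0],[0,0,0],0],[[0,0,0],[0,0,0],0],[[0,0,0],[0,0,0],0],[[0,0,0],[0,0,0],0],[[0,0,0],[0,0,0],0]]}}

```text
t: 10.98
position: [559.8, -221.7, 18.2]
tcp_rot: [0.998, -0.065, 0.0, 0.0]
wrist_force: [-0.1, -0.1, 1.0]
grip_width: 15.7
```

```bash
python3 - <<'E'
from h import *
o=obs(); p,r=cmd(); p=[560.2,-221.9,18.]; json.dump({"p":list(p),"q":list(r.as_quat())},open("cmd.json","w"))
T=U(33,27)
plan([([*p[:2],130],None,0,30),([*T[:2],130],None,0,30),([*T[:2],46.5],None,0,16)])
E
```

```text
t 10.97 p [ 559.8 -221.7   18.2] q [ 9.979e-01 -6.480e-02  2.000e-04  0.000e+00] F [-0.1 -0.1  1. ] w 15.7 j [-0.11  0.56 -0.28  0.   -0.73  1.55]
4 x [[0.0, 0.0, -2.8], [0, 0, 0], 0]
7 x [[-0.12, -2.79, 0.0], [0, 0, 0], 0]
6 x [[0.0, 0.01, 1.39], [0, 0, 0], 0]
-> [577.1 -27.8  46.6] [ 0.9979 -0.0648  0.      0.    ]
```

{"name": "send_rows", "arguments": {"deltas": [[[0,0,-2.8],[0,0,0],0],[[0,0,-2.8],[0,0,0],0],[[0,0,-2.8],[0,0,0],0],[[0,0,-2.8],[0,0,0],0],[[0,0,0],[0,0,0],0]]}}

```text
t: 11.6
position: [561.1, -221.9, 132.3]
tcp_rot: [0.998, -0.065, 0.003, 0.0]
wrist_force: [-0.2, 0.2, -1.0]
grip_width: 15.4
```

{"name": "send_rows", "arguments": {"deltas": [[[-0.12,-2.79,0],[0,0,0],0],[[-0.12,-2.79,0],[0,0,0],0],[[-0.12,-2.79,0],[0,0,0],0],[[-0.12,-2.79,0],[0,0,0],0],[[-0.12,-2.79,0],[0,0,0],0],[[-0.12,-2.79,0],[0,0,0],0],[[-0.12,-2.79,0],[0,0,0],0],[[0,0,0],[0,0,0],0],[[0,0,0],[0,0,0],0]]}}

```text
t: 12.72
position: [575.9, -27.2, 128.9]
tcp_rot: [0.998, -0.065, -0.001, 0.0]
wrist_force: [0.9, -1.0, -0.6]
grip_width: 15.6
```

{"name": "send_rows", "arguments": {"deltas": [[[0,0,1.4],[0,0,0],0],[[0,0,1.4],[0,0,0],0],[[0,0,1.4],[0,0,0],0],[[0,0,1.4],[0,0,0],0],[[0,0,1.4],[0,0,0],0],[[0,0,1],[0,0,0],0],[[0,0,0.4],[0,0,0],0],[[0,0,0],[0,0,0],0],[[0,0,0],[0,0,0],0]]}}

```text
t: 13.85
position: [576.9, -26.8, 46.4]
tcp_rot: [0.998, -0.065, 0.001, -0.0]
wrist_force: [-0.2, 0.4, -0.1]
grip_width: 15.6
```

```bash
python3 - <<'E'
from h import *
obs()
b=Cam("scene"); crop(b.img,120,170,320,320,4,"look3")
E
```

```text
t 13.85 p [576.9 -26.8  46.4] q [ 9.979e-01 -6.480e-02  5.000e-04 -1.000e-04] F [-0.2  0.4 -0.1] w 15.6 j [ 0.23  0.49 -0.33  0.   -0.76  1.21]
```

View pics/look3.png

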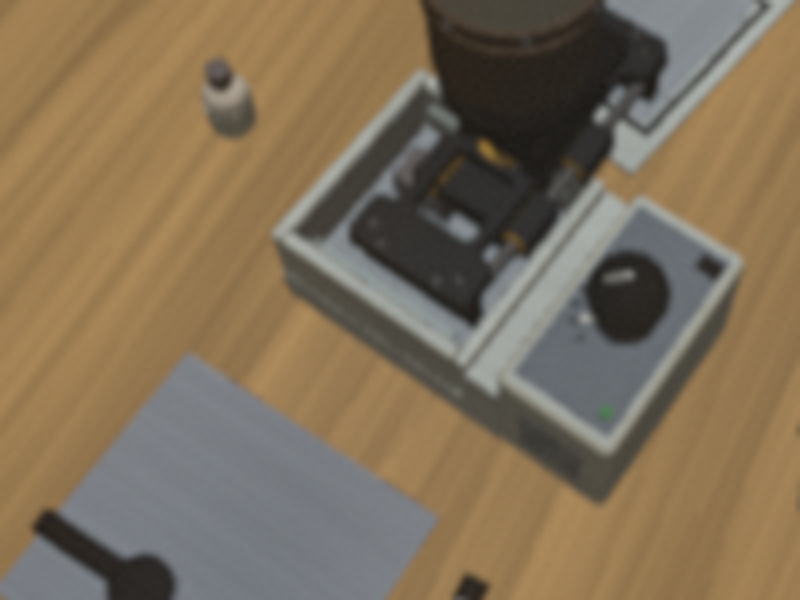

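The prism is off the sheet and held in the chamber. The occluder is unmoved (disc at crop (140,590)).

{"name": "send_rows", "arguments": {"deltas": [[[0,0,0.1],[0,0,0],0],[[0,0,0],[0,0,0],0.34],[[0,0,0],[0,0,0],0.34],[[0,0,0],[0,0,0],0.34],[[0,0,-2],[0,0,0],0.34],[[0,0,-3],[0,0,0],0.34],[[0,0,-3.5],[0,0,0],0.34]]}}

```text
t: 14.78
position: [576.1, -27.0, 130.3]
tcp_rot: [0.998, -0.065, -0.001, 0.0]
wrist_force: [0.8, -0.0, 0.7]
grip_width: 29.7
```

```bash
python3 - <<'E'
from h import *
obs(); p,r=cmd(); p[2]=130.6; json.dump({"p":list(p),"q":list(r.as_quat())},open("cmd.json","w"))
b=Cam("scene")
# black occluder on the sheet
g=cv2.cvtColor(b.img,cv2.COLOR_BGR2GRAY); m=(g<60).astype(np.uint8); m[:, :100]=0; m[:285]=0; m[:,190:]=0
n,l,s,c=cv2.connectedComponentsWithStats(m); i=1+s[1:,4].argmax(); print(s[i],c[i])
ys,xs=np.where(l==i); P=b.plane(np.c_[xs,ys],14)[:,:2]
mu=P.mean(0); w,v=np.linalg.eigh(np.cov((P-mu).T)); ax=v[:,1]*np.sign(v[0,1]); t=(P-mu)@ax
print("axis",np.degrees(np.arctan2(ax[1],ax[0])),"ext",t.min(),t.max(), "end",mu+ax*t.min(),"tip",mu+ax*t.max())
G=[457,-287.7]
plan([([G[0],G[1],130],down(-2.4),.34,45),([G[0],G[1],40],None,.34,30),([G[0],G[1],5],None,.34,12)])
E
```

```text
t 14.78 p [576.1 -27.  130.3] q [ 9.979e-01 -6.480e-02 -8.000e-04  2.000e-04] F [ 0.8 -0.   0.7] w 29.7 j [ 0.23  0.39 -0.24 -0.   -0.95  1.21]
[129 298  34  27 326] [148.50613497 312.42638037]
axis -4.026883810148808 ext -52.5751357926945 33.61892328285234 end [ 421.28056579 -286.71068844] tip [ 507.26182983 -292.76362608]
1 x [[0, 0, 0], [0.0, 0.0, -5.0], 0.34]
7 x [[-1.56, 3.78, 0.01], [0, 0, 0], 0.34]
3 x [[0.01, 0.01, 3.0], [0, 0, 0], 0.34]
3 x [[0.0, 0.0, 1.16], [0, 0, 0], 0.34]
-> [ 457.  -287.8    5.1] [ 0.9998 -0.0213  0.      0.    ]
```

{"name": "send_rows", "arguments": {"deltas": [[[0,0,0],[0,0,-4.5],0.34],[[-1.56,3.78,0],[0,0,0],0.34],[[-1.56,3.78,0],[0,0,0],0.34],[[-1.56,3.78,0],[0,0,0],0.34],[[-1.56,3.78,0],[0,0,0],0.34],[[-1.56,3.78,0],[0,0,0],0.34],[[-1.56,3.78,0],[0,0,0],0.34],[[-1.56,3.78,0],[0,0,0],0.34],[[0,0,0],[0,0,0],0.34]]}}

```text
t: 15.95
position: [452.7, -287.3, 129.8]
tcp_rot: [1.0, -0.028, -0.0, -0.0]
wrist_force: [0.3, -0.2, -0.4]
grip_width: 29.2
```

{"name": "send_rows", "arguments": {"deltas": [[[0,0,3],[0,0,0],0.34],[[0,0,3],[0,0,0],0.34],[[0,0,3],[0,0,0],0.34],[[0,0,1.2],[0,0,0],0.34],[[0,0,0],[0,0,0],0.34],[[0,0,0],[0,0,0],0.34]]}}

```text
t: 16.7
position: [455.0, -285.7, 29.1]
tcp_rot: [1.0, -0.025, 0.001, 0.0]
wrist_force: [0.5, -0.3, 0.1]
grip_width: 29.5
```

```bash
python3 - <<'E'
from h import *
obs(); b=Cam("scene"); crop(b.img,90,230,240,350,5,"look4")
E
```

```text
t 16.7 p [ 455.  -285.7   29.1] q [ 9.997e-01 -2.530e-02  1.100e-03  4.000e-04] F [ 0.5 -0.3  0.1] w 29.5 j [-0.26  0.46 -0.44  0.   -0.67  1.78]
```

View pics/look4.png

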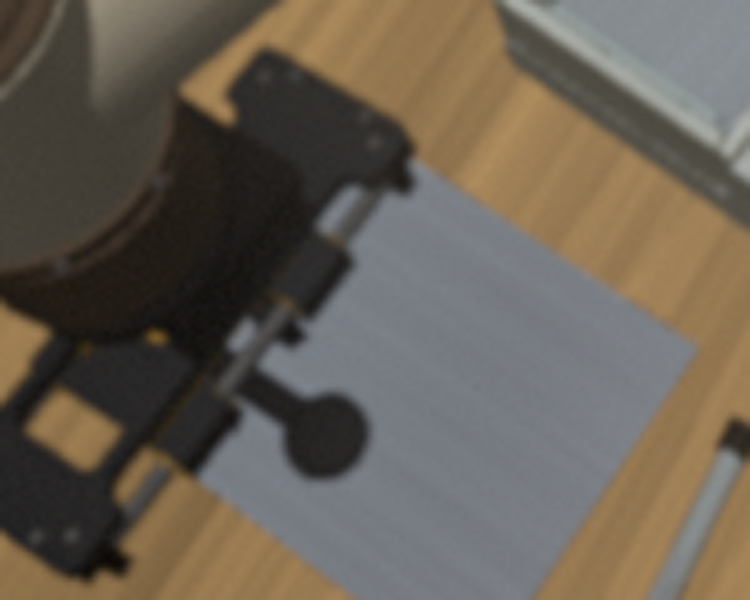

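The occluder handle passes between the fingers. Nudging 2.5 mm and descending to grip.

{"name": "send_rows", "arguments": {"deltas": [[[0.1,0.25,0.8],[0,0,0],0.34],[[0,0,0.8],[0,0,0],0.34],[[0,0,0.8],[0,0,0],0.34],[[0,0,0],[0,0,0],0.34],[[0,0,0],[0,0,0],0],[[0,0,0],[0,0,0],0],[[0,0,0],[0,0,0],0],[[0,0,0],[0,0,0],0],[[0,0,0],[0,0,0],0]]}}

```text
t: 17.88
position: [454.8, -288.1, 3.9]
tcp_rot: [1.0, -0.026, -0.0, -0.0]
wrist_force: [-0.2, -0.1, -0.5]
grip_width: 13.8
```

```bash
python3 - <<'E'
from h import *
o=obs(); p=o["position"]; json.dump({"p":list(p),"q":list(o["tcp_rot"])},open("cmd.json","w"))
# disc centre is ~35 ahead of tcp, origin 9 ahead of tcp
T=U(-9,-26)
plan([([*p[:2],130],None,0,30),([*T[:2],130],down(UY),0,30),([*T[:2],p[2]+28],None,0,16)])
E
```

```text
t 17.88 p [ 454.8 -288.1    3.9] q [ 9.997e-01 -2.560e-02 -1.000e-04 -0.000e+00] F [-0.2 -0.1 -0.5] w 13.8 j [-0.26  0.5  -0.46 -0.   -0.61  1.78]
5 x [[0.0, 0.0, -2.52], [0, 0, 0], 0]
1 x [[0, 0, 0], [0.0, 0.0, 4.5], 0]
8 x [[0.57, -2.77, 0.0], [0, 0, 0], 0]
7 x [[0.0, 0.01, 1.4], [0, 0, 0], 0]
-> [528.6 -75.   31.9] [ 9.979e-01 -6.480e-02 -1.000e-04 -0.000e+00]
```

{"name": "send_rows", "arguments": {"deltas": [[[0,0,-2.5],[0,0,0],0],[[0,0,-2.5],[0,0,0],0],[[0,0,-2.5],[0,0,0],0],[[0,0,-2.5],[0,0,0],0],[[0,0,-2.5],[0,0,0],0],[[0,0,0],[0,0,4.5],0]]}}

```text
t: 18.62
position: [456.2, -288.6, 131.3]
tcp_rot: [0.998, -0.066, 0.002, 0.001]
wrist_force: [-0.0, 0.5, -1.1]
grip_width: 13.9
```

{"name": "send_rows", "arguments": {"deltas": [[[0.57,-2.77,0],[0,0,0],0],[[0.57,-2.77,0],[0,0,0],0],[[0.57,-2.77,0],[0,0,0],0],[[0.57,-2.77,0],[0,0,0],0],[[0.57,-2.77,0],[0,0,0],0],[[0.57,-2.77,0],[0,0,0],0],[[0.57,-2.77,0],[0,0,0],0],[[0.57,-2.77,0],[0,0,0],0],[[0,0,0],[0,0,0],0],[[0,0,0],[0,0,0],0]]}}

```text
t: 19.88
position: [528.3, -74.5, 128.8]
tcp_rot: [0.998, -0.065, -0.0, 0.0]
wrist_force: [0.7, 0.2, -1.2]
grip_width: 14.1
```

{"name": "send_rows", "arguments": {"deltas": [[[0,0,1.4],[0,0,0],0],[[0,0,1.4],[0,0,0],0],[[0,0,1.4],[0,0,0],0],[[0,0,1.4],[0,0,0],0],[[0,0,1.4],[0,0,0],0],[[0,0,1.4],[0,0,0],0],[[0,0,0.9],[0,0,0],0],[[0,0,0.4],[0,0,0],0],[[0,0,0],[0,0,0],0],[[0,0,0],[0,0,0],0]]}}

```text
t: 21.12
position: [529.2, -74.2, 32.4]
tcp_rot: [0.998, -0.065, 0.001, -0.0]
wrist_force: [0.1, -0.1, -0.4]
grip_width: 14.0
```

{"name": "send_rows", "arguments": {"deltas": [[[0,0,0.1],[0,0,0],0],[[0,0,0],[0,0,0],0.32],[[0,0,0],[0,0,0],0.32],[[0,0,0],[0,0,0],0.32],[[0,0,-2],[0,0,0],0.32],[[0,0,-4],[0,0,0],0.32],[[0,0,-5],[0,0,0],0],[[0,0,-5],[0,0,0],0]]}}

```text
t: 22.12
position: [528.4, -74.3, 192.5]
tcp_rot: [0.998, -0.065, -0.0, 0.0]
wrist_force: [2.0, -0.1, -0.9]
grip_width: 15.2
```

```bash
python3 - <<'E'
from h import *
o=obs(); p,r=cmd(); p[2]=190; json.dump({"p":list(p),"q":list(r.as_quat())},open("cmd.json","w"))
plan([([480,430,240],None,0,50)])
E
```

```text
t 22.12 p [528.4 -74.3 192.5] q [ 9.979e-01 -6.480e-02 -1.000e-04  0.000e+00] F [ 2.  -0.1 -0.9] w 15.2 j [ 0.16  0.25 -0.26  0.   -1.05  1.28]
11 x [[-1.03, -4.49, -0.45], [0, 0, 0], 0]
-> [480.2 429.5 239.5] [ 9.979e-01 -6.480e-02 -1.000e-04 -0.000e+00]
```

{"name": "send_rows", "arguments": {"deltas": [[[-1,-4.5,-0.5],[0,0,0],0],[[-1,-4.5,-0.5],[0,0,0],0],[[-1,-4.5,-0.5],[0,0,0],0],[[-1,-4.5,-0.5],[0,0,0],0],[[-1,-4.5,-0.5],[0,0,0],0],[[-1,-4.5,-0.5],[0,0,0],0],[[-1,-4.5,-0.5],[0,0,0],0],[[-1,-4.5,-0.5],[0,0,0],0],[[-1,-4.5,-0.5],[0,0,0],0],[[-1,-4.5,-0.5],[0,0,0],0]]}}

```text
t: 23.38
position: [487.4, 386.3, 241.1]
tcp_rot: [0.998, -0.065, -0.0, 0.0]
wrist_force: [0.6, 0.4, 0.1]
grip_width: 0.7
```

{"name": "send_rows", "arguments": {"deltas": [[[-1,-4.5,-0.5],[0,0,0],0],[[0,0,0],[0,0,0],0],[[0,0,0],[0,0,0],0]]}}

```text
t: 23.75
position: [483.4, 430.4, 245.4]
tcp_rot: [0.998, -0.065, -0.0, 0.001]
wrist_force: [0.4, 0.4, 0.4]
grip_width: 0.5
```

```bash
python3 - <<'E'
from h import *
o=obs(); json.dump({"p":list(o["position"]),"q":list(down(UY).as_quat())},open("cmd.json","w"))
a=Cam("top"); crop(a.img,130,110,430,310,2.6,"look5")
E
```

```text
t 23.75 p [483.4 430.4 245.4] q [ 9.979e-01 -6.470e-02 -4.000e-04  6.000e-04] F [0.4 0.4 0.4] w 0.5 j [ 0.98  0.41  0.11 -0.   -1.27  0.46]
```

View pics/look5.png

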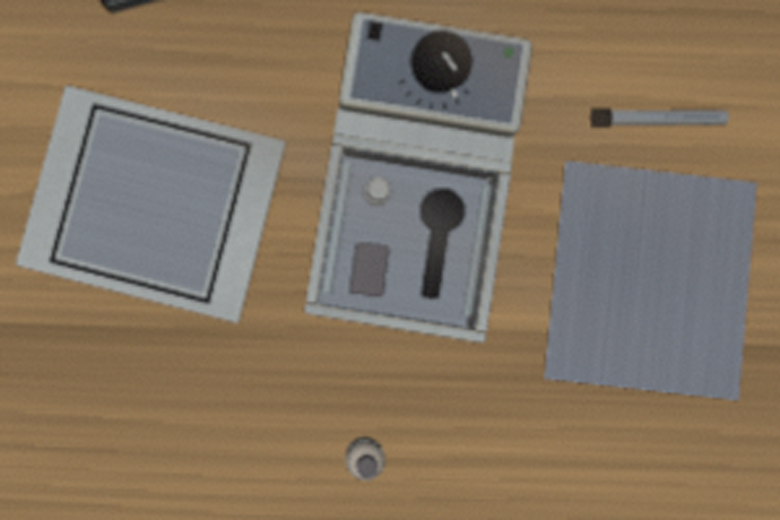

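All three pieces are inside the chamber: prism (376,190), wedge (368,268), occluder (440,235). The sheet is empty and the lid is unmoved. For the lid, I'll tilt the tool 30° and put one open finger under the far flange. Then I push the lid to the wall, lever it to 60° and close the jaws on the flange.

```bash
cat >> h.py <<'E'
def lever(a,E,s,w,x):
    """TCP so that the lower finger's inner face lies on point E=(y',z) with s mm beyond it; a tool tilt deg"""
    a=np.radians(a); d=np.array([np.sin(a),-np.cos(a)]); n=np.array([-np.cos(a),-np.sin(a)])
    t=np.array(E)+d*s+n*w/2; return U(x,t[0],t[1])
def edge(b):
    b=np.radians(b); c,s=np.cos(b),np.sin(b)
    return (68+27*c+32*s+157*c-26*s,157*s+26*c) if b<np.radians(44) else (68+6*s+184*c,184*s)
E
python3 - <<'E'
from h import *
Q=tilt(UY,-30); w=70; c=.8
P1=lever(-30,(305+8.7,26),17.3,w,5)
plan([(P1+[0,0,120],Q,c,50),(P1,None,c,30),(lever(-30,(250,26),17.3,w,4),None,c,10)])
E
```

```text
5 x [[0, 0, 0], [-6.0, 0.0, 0.0], 0.8]
5 x [[2.48, 2.4, 3.62], [0, 0, 0], 0.8]
4 x [[0.0, -1.51, 2.6], [0, 0, 0], 0.8]
7 x [[-0.01, 0.79, 0.45], [0, 0, 0], 0.8]
-> [572.5 158.9  28.8] [ 0.9639 -0.0623 -0.0167  0.2583]
```

{"name": "send_rows", "arguments": {"deltas": [[[0,0,0],[-6,0,0],0.8],[[0,0,0],[-6,0,0],0.8],[[0,0,0],[-6,0,0],0.8],[[0,0,0],[-6,0,0],0.8],[[0,0,0],[-6,0,0],0.8],[[0,0,0],[0,0,0],0.8]]}}

```text
t: 24.55
position: [483.7, 430.4, 243.5]
tcp_rot: [0.963, -0.063, -0.018, 0.26]
wrist_force: [0.7, 0.1, 0.7]
grip_width: 52.3
```

{"name": "send_rows", "arguments": {"deltas": [[[2.48,2.4,3.62],[0,0,0],0.8],[[2.48,2.4,3.62],[0,0,0],0.8],[[2.48,2.4,3.62],[0,0,0],0.8],[[2.48,2.4,3.62],[0,0,0],0.8],[[2.48,2.4,3.62],[0,0,0],0.8],[[0,0,0],[0,0,0],0.8],[[0,0,0],[0,0,0],0.8]]}}

```text
t: 25.42
position: [582.0, 221.4, 150.5]
tcp_rot: [0.964, -0.063, -0.016, 0.257]
wrist_force: [-0.5, -0.3, -1.2]
grip_width: 69.6
```

```bash
python3 - <<'E'
from h import *
obs(); P1=lever(-30,(305+8.7,26),17.3,70,5); print(P1+[0,0,120])
b=Cam("scene"); a=Cam("top"); crop(b.img,170,80,370,280,2,"x1");crop(a.img,100,80,300,280,2,"x2"); cv2.imwrite("pics/look6.png",np.hstack([cv2.imread("pics/x1.png"),cv2.imread("pics/x2.png")]))
E
```

```text
t 25.43 p [582.  221.4 150.5] q [ 0.9642 -0.0634 -0.016   0.2571] F [-0.5 -0.3 -1.2] w 69.6 j [ 0.77  0.6  -0.03  0.32 -1.37  0.53]
[581.3435435  221.80687544 148.51776051]
```

View pics/look6.png

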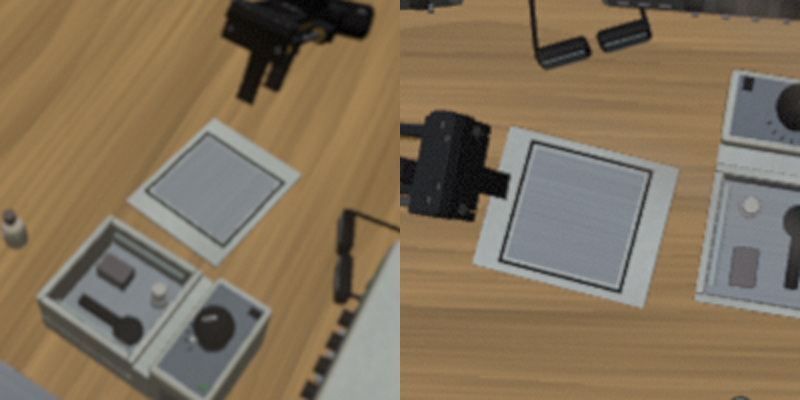

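The gripper is tilted over the lid's far edge (top crop ~(490,190)), as planned. Next I descend and push.

{"name": "send_rows", "arguments": {"deltas": [[[0,-1.5,2.6],[0,0,0],0.8],[[0,-1.5,2.6],[0,0,0],0.8],[[0,-1.0,1.73],[0,0,0],0.8],[[0,-1.0,1.73],[0,0,0],0.8],[[0,-0.5,0.87],[0,0,0],0.8],[[0,-0.55,0.95],[0,0,0],0.8],[[0,0,0],[0,0,0],0.8],[[0,0,0],[0,0,0],0.8]]}}

```text
t: 26.52
position: [581.9, 222.2, 28.7]
tcp_rot: [0.964, -0.063, -0.016, 0.258]
wrist_force: [-0.0, 0.2, -0.6]
grip_width: 70.0
```

{"name": "send_rows", "arguments": {"deltas": [[[0,0.8,0.46],[0,0,0],0.8],[[0,0.8,0.46],[0,0,0],0.8],[[0,0.8,0.46],[0,0,0],0.8],[[0,0,0],[0,0,0],0.8]]}}

```text
t: 27.02
position: [577.6, 193.3, 28.5]
tcp_rot: [0.964, -0.063, -0.017, 0.259]
wrist_force: [0.1, -0.5, -0.5]
grip_width: 69.7
```

{"name": "send_rows", "arguments": {"deltas": [[[0,0.8,0.46],[0,0,0],0.8],[[0,0.8,0.46],[0,0,0],0.8],[[0,0.8,0.46],[0,0,0],0.8],[[0,0.8,0.46],[0,0,0],0.8],[[0,0,0],[0,0,0],0.8]]}}

```text
t: 27.65
position: [575.5, 163.5, 27.8]
tcp_rot: [0.966, -0.061, -0.013, 0.252]
wrist_force: [-2.5, 15.2, -1.1]
grip_width: 69.8
```

```bash
python3 - <<'E'
from h import *
obs()
b=Cam("scene"); a=Cam("top"); crop(b.img,170,80,370,280,2,"x1");crop(a.img,100,80,300,280,2,"x2"); cv2.imwrite("pics/look7.png",np.hstack([cv2.imread("pics/x1.png"),cv2.imread("pics/x2.png")]))
E
```

```text
t 27.65 p [575.5 163.5  27.8] q [ 0.9657 -0.0614 -0.0129  0.2521] F [-2.5 15.2 -1.1] w 69.8 j [ 0.71  0.68 -0.26  0.39 -1.05  0.47]
```

View pics/look7.png

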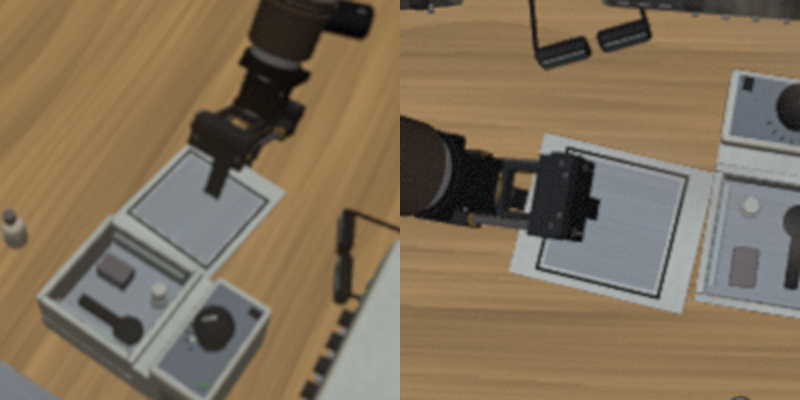

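The lid's back corner has reached the chamber wall (top crop (712,172)), and a front gap of about 12 mm remains at (690,300). A few mm more should square it.

{"name": "send_rows", "arguments": {"deltas": [[[0,0,0],[0,0,0],0.8],[[0,0,0],[0,0,0],0.8]]}}

```text
t: 28.0
position: [575.3, 163.5, 27.8]
tcp_rot: [0.966, -0.061, -0.013, 0.253]
wrist_force: [-2.5, 14.5, -1.9]
grip_width: 69.8
```

{"name": "send_rows", "arguments": {"deltas": [[[0,0.17,0.1],[0,0,0],0.8],[[0,0.17,0.1],[0,0,0],0.8],[[0,0.17,0.1],[0,0,0],0.8],[[0,0,0],[0,0,0],0.8]]}}

```text
t: 28.5
position: [576.9, 163.1, 27.6]
tcp_rot: [0.967, -0.06, -0.01, 0.248]
wrist_force: [-4.9, 26.3, -1.2]
grip_width: 70.0
```

```bash
python3 - <<'E'
from h import *
o=obs(); d=R.from_euler('z',-UY,degrees=True).apply(o["position"]-U0); print("unit",d)
a=Cam("top"); 
g=a.img.astype(int); hsv=cv2.cvtColor(a.img,cv2.COLOR_BGR2HSV); m=((hsv[...,1]<60)&(hsv[...,2]>90)).astype(np.uint8); m[:,:140]=0; m[:, 300:]=0; m[:130]=0
for pt in [(66,86),(284,142),(239,322),(17,264)]: pass
n,l,s,c=cv2.connectedComponentsWithStats(m); print([ (list(s[i]),c[i].round(0)) for i in range(1,n) if s[i,4]>200])
cv2.imwrite("pics/full8.png",a.img)
# front edge of the lid: lowest mask pixel per column
cols=range(160,236,6); ys=[np.where(m[:,x])[0].max() for x in cols]; 
P=a.plane(np.c_[list(cols),ys],32)[:,:2]; k=np.polyfit(P[:,1],P[:,0],1); print(P.round(0).tolist(),"yaw",-np.degrees(np.arctan(k[0])))
E
```

```text
t 28.5 p [576.9 163.1  27.6] q [ 0.9669 -0.0597 -0.0095  0.2477] F [-4.9 26.3 -1.2] w 70.0 j [ 0.7   0.68 -0.27  0.4  -1.04  0.47]
unit [  8.1579976  215.92423836  27.56426278]
[([np.int32(154), np.int32(130), np.int32(146), np.int32(110), np.int32(9076)], array([241., 191.]))]
[[505.0, 207.0], [501.0, 194.0], [499.0, 182.0], [496.0, 169.0], [494.0, 157.0], [490.0, 144.0], [489.0, 132.0], [485.0, 119.0], [483.0, 107.0], [479.0, 94.0], [478.0, 82.0], [474.0, 70.0], [472.0, 57.0]] yaw -12.261390300682418
```

Pushing harder doesn't turn the lid, because friction at the fingertip locks it about the back corner. The far edge has to swing towards -x', so I'll drag it sideways.

{"name": "send_rows", "arguments": {"deltas": [[[-0.3,0,0],[0,0,0],0.8],[[-0.3,0,0],[0,0,0],0.8],[[-0.3,0,0],[0,0,0],0.8],[[-0.3,0,0],[0,0,0],0.8],[[-0.3,0,0],[0,0,0],0.8],[[-0.3,0,0],[0,0,0],0.8],[[0,0,0],[0,0,0],0.8],[[0,0,0],[0,0,0],0.8]]}}

```text
t: 29.55
position: [559.9, 161.1, 28.7]
tcp_rot: [0.966, -0.061, -0.01, 0.251]
wrist_force: [4.7, 12.9, -1.2]
grip_width: 70.1
```

```bash
cat > lidyaw.py <<'E'
from h import *
o=obs(); d=R.from_euler('z',-UY,degrees=True).apply(o["position"]-U0); print("unit",d.round(1))
a=Cam("top"); hsv=cv2.cvtColor(a.img,cv2.COLOR_BGR2HSV); m=((hsv[...,1]<60)&(hsv[...,2]>90)).astype(np.uint8); m[:,:140]=0; m[:, 300:]=0; m[:130]=0
cols=range(166,240,6); ys=[np.where(m[:,x])[0].max() for x in cols]
P=a.plane(np.c_[list(cols),ys],32)[:,:2]; k=np.polyfit(P[:,1],P[:,0],1); print("yaw",-np.degrees(np.arctan(k[0])),"front edge x' at mean",R.from_euler('z',-UY,degrees=True).apply(np.r_[P.mean(0),32]-U0))
E
python3 lidyaw.py
```

```text
t 29.55 p [559.9 161.1  28.7] q [ 0.966  -0.0609 -0.0102  0.2511] F [ 4.7 12.9 -1.2] w 70.1 j [ 0.72  0.66 -0.31  0.4  -1.03  0.45]
unit [ -8.4 211.8  28.7]
yaw -7.715150993625066 front edge x' at mean [-85.57207263 159.37675653  32.        ]
```

The lid is squared (yaw −7.7° against the unit's −7.4°) and flush to the wall. Next I compute the levering arc.

```bash
python3 - <<'E'
from h import *
o=status.get_obs(); Q=tilt(UY,-30); x=-9
p0=lever(-30,edge(0),17.3,70,x); prev=p0; print(p0.round(1),o["position"].round(1))
for b in range(6,63,6):
    p=lever(-30,edge(b),17.3+b*.04,70,x); print(b,(Q.inv().apply(p-prev)/10).round(2),p.round(0)); prev=p
E
```

```text
[559.5 162.4  28.5] [560.  161.1  28.7]
6 [-0.    0.85 -1.37] [559. 162.  45.]
12 [-0.    1.   -1.23] [559. 159.  60.]
18 [ 0.    1.14 -1.07] [559. 155.  75.]
24 [ 0.    1.27 -0.9 ] [558. 149.  89.]
30 [-0.    1.38 -0.73] [557. 140. 102.]
36 [-0.    1.48 -0.54] [555. 130. 115.]
42 [ 0.    1.56 -0.35] [554. 119. 125.]
48 [ 0.    1.76 -0.39] [552. 106. 138.]
54 [-0.    1.87 -0.3 ] [550.  91. 150.]
60 [ 0.    1.89 -0.09] [548.  75. 160.]
```

{"name": "send_rows", "arguments": {"deltas": [[[0,0.42,-0.68],[0,0,0],0.8],[[0,0.42,-0.68],[0,0,0],0.8],[[0,0.5,-0.62],[0,0,0],0.8],[[0,0.5,-0.62],[0,0,0],0.8],[[0,0.57,-0.54],[0,0,0],0.8],[[0,0.57,-0.54],[0,0,0],0.8],[[0,0,0],[0,0,0],0.8]]}}

```text
t: 30.48
position: [559.2, 153.8, 76.9]
tcp_rot: [0.966, -0.061, -0.009, 0.251]
wrist_force: [4.3, 15.1, 2.4]
grip_width: 69.8
```

```bash
python3 - <<'E'
from h import *
o=obs()
b=Cam("scene"); a=Cam("top"); crop(b.img,170,80,370,280,2,"x1");crop(a.img,100,80,300,280,2,"x2"); cv2.imwrite("pics/look8.png",np.hstack([cv2.imread("pics/x1.png"),cv2.imread("pics/x2.png")]))
E
```

```text
t 30.48 p [559.2 153.8  76.9] q [ 0.966  -0.0611 -0.0094  0.2509] F [ 4.3 15.1  2.4] w 69.8 j [ 0.72  0.59 -0.28  0.38 -1.11  0.49]
```

View pics/look8.png

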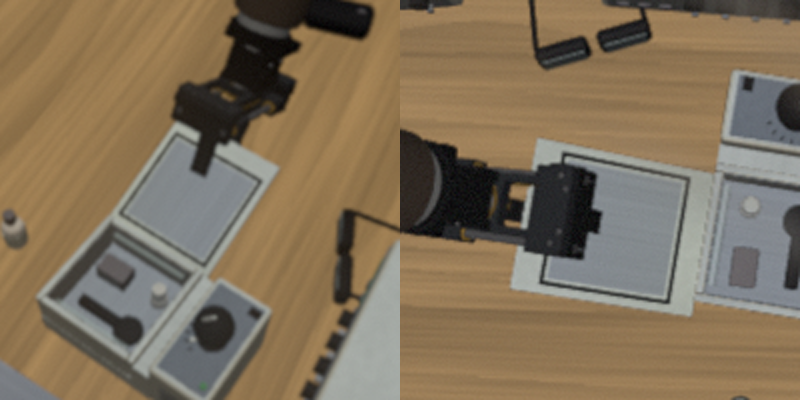

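The far edge is rising: in the top view it now spans 154 px against 144 px at the near edge. Continuing the arc with a little relief of the wall push.

{"name": "send_rows", "arguments": {"deltas": [[[0,0.5,-0.5],[0,0,0],0.8],[[0,0.6,-0.48],[0,0,0],0.8],[[0,0.6,-0.4],[0,0,0],0.8],[[0,0.65,-0.38],[0,0,0],0.8],[[0,0.7,-0.3],[0,0,0],0.8],[[0,0.7,-0.3],[0,0,0],0.8],[[0,0,0],[0,0,0],0.8]]}}

```text
t: 31.45
position: [550.4, 125.4, 114.4]
tcp_rot: [0.964, -0.063, -0.017, 0.259]
wrist_force: [-0.3, 1.0, -0.2]
grip_width: 70.2
```

{"name": "send_rows", "arguments": {"deltas": [[[0,0.75,-0.2],[0,0,0],0.8],[[0,0.75,-0.2],[0,0,0],0.8],[[0,0.85,-0.2],[0,0,0],0.8],[[0,0.85,-0.2],[0,0,0],0.8],[[0,0,0],[0,0,0],0.8],[[0,0,0],[0,0,0],0.8]]}}

```text
t: 32.2
position: [547.9, 103.1, 137.2]
tcp_rot: [0.964, -0.063, -0.017, 0.258]
wrist_force: [-0.9, 0.2, -0.2]
grip_width: 69.6
```

```bash
python3 - <<'E'
from h import *
o=obs(); d=R.from_euler('z',-UY,degrees=True).apply(o["position"]-U0); print("unit",d.round(1))
for b in (42,48,54,60): print(b,R.from_euler('z',-UY,degrees=True).apply(lever(-30,edge(b),19.5,70,-9)-U0).round(1))
b=Cam("scene"); a=Cam("top"); crop(b.img,170,80,370,280,2,"x1");crop(a.img,100,80,300,280,2,"x2"); cv2.imwrite("pics/look9.png",np.hstack([cv2.imread("pics/x1.png"),cv2.imread("pics/x2.png")]))
E
```

```text
t 32.2 p [547.9 103.1 137.2] q [ 0.9639 -0.0626 -0.0166  0.2581] F [-0.9  0.2 -0.2] w 69.6 j [ 0.66  0.49 -0.3   0.39 -1.2   0.56]
unit [-12.8 152.7 137.2]
42 [ -9.  168.7 125. ]
48 [ -9.  155.5 137.4]
54 [ -9.  140.9 149.5]
60 [ -9.  125.1 160. ]
```

View pics/look9.png

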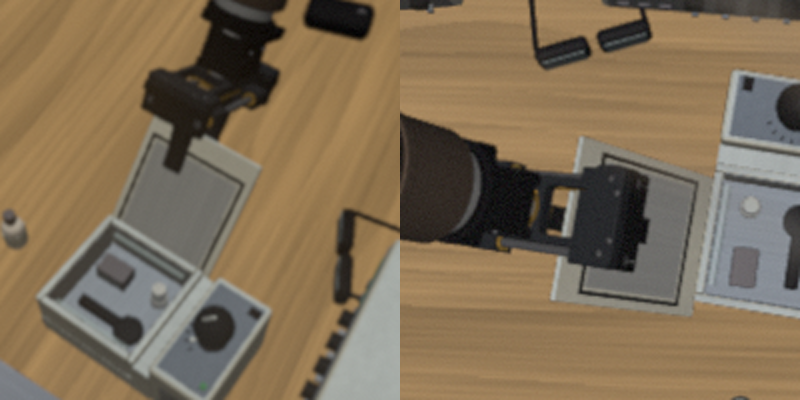

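The lid stands at about 48° against the wall, with low force. I'll go on to 60° and then close the jaws while backing the tool off.

{"name": "send_rows", "arguments": {"deltas": [[[0,0.85,-0.18],[0,0,0],0.8],[[0,0.85,-0.16],[0,0,0],0.8],[[0,0.85,-0.08],[0,0,0],0.8],[[0,0.85,-0.05],[0,0,0],0.8],[[0,0,0],[0,0,0],0.8],[[0,0,0],[0,0,0],0.8]]}}

```text
t: 33.05
position: [544.5, 76.2, 158.4]
tcp_rot: [0.964, -0.063, -0.017, 0.258]
wrist_force: [-0.1, 1.2, -0.4]
grip_width: 69.8
```

```bash
python3 - <<'E'
from h import *
o=obs(); d=R.from_euler('z',-UY,degrees=True).apply(o["position"]-U0); print("unit",d.round(1))
a=np.radians(-30); dd=np.array([np.sin(a),-np.cos(a)]); n=np.array([-np.cos(a),-np.sin(a)])
# lower finger inner surface, tip corner; solve for lid angle b with lid on wall and plate underside touching the surface at edge
C=d[1:]-n*35; 
for b in range(50,72,2):
    E=np.array(edge(b)); print(b,"gap normal",((E-C)@n).round(1),"s",((C-E)@dd).round(1))
E
```

```text
t 33.05 p [544.5  76.2 158.4] q [ 0.9639 -0.0627 -0.0166  0.2581] F [-0.1  1.2 -0.4] w 69.8 j [ 0.63  0.44 -0.32  0.4  -1.21  0.59]
unit [-12.8 125.6 158.4]
50 gap normal -30.2 s 17.5
52 gap normal -24.0 s 18.6
54 gap normal -17.7 s 19.5
56 gap normal -11.4 s 20.1
58 gap normal -5.1 s 20.5
60 gap normal 1.2 s 20.6
62 gap normal 7.5 s 20.6
64 gap normal 13.9 s 20.3
66 gap normal 20.2 s 19.8
68 gap normal 26.5 s 19.0
70 gap normal 32.8 s 18.1
```

{"name": "send_rows", "arguments": {"deltas": [[[0,-0.2,0],[0,0,0],0.72],[[0,-0.35,0],[0,0,0],0.64],[[0,-0.35,0],[0,0,0],0.56],[[0,-0.35,0],[0,0,0],0.48],[[0,-0.35,0],[0,0,0],0.4],[[0,-0.35,0],[0,0,0],0.32],[[0,-0.35,0],[0,0,0],0.24],[[0,-0.35,0],[0,0,0],0.16],[[0,0,0],[0,0,0],0.16]]}}

```text
t: 34.17
position: [547.3, 99.1, 144.8]
tcp_rot: [0.964, -0.063, -0.017, 0.258]
wrist_force: [0.6, 1.1, -0.1]
grip_width: 15.1
```

{"name": "send_rows", "arguments": {"deltas": [[[0,-0.2,0],[0,0,0],0.12],[[0,-0.1,0],[0,0,0],0.1],[[0,-0.1,0],[0,0,0],0],[[0,0,0],[0,0,0],0],[[0,0,0],[0,0,0],0],[[0,0,0],[0,0,0],0]]}}

```text
t: 34.92
position: [547.7, 102.3, 142.9]
tcp_rot: [0.964, -0.063, -0.017, 0.258]
wrist_force: [0.2, 1.3, -1.5]
grip_width: 5.5
```

```bash
python3 - <<'E'
from h import *
o=obs(); d=R.from_euler('z',-UY,degrees=True).apply(o["position"]-U0); print("unit",d.round(1),"tilt",np.degrees((down(UY).inv()*R.from_quat(o["tcp_rot"])).as_rotvec()).round(1))
E
```

```text
t 34.92 p [547.7 102.3 142.9] q [ 0.9639 -0.0627 -0.0168  0.2581] F [ 0.2  1.3 -1.5] w 5.5 j [ 0.66  0.48 -0.3   0.39 -1.21  0.57]
unit [-12.9 151.9 142.9] tilt [-30.  -0.   0.]
```

The flange is gripped (5.5 mm), with the lid plane in line with the tool. Next I lift clear and swing the lid over.

```bash
python3 - <<'E'
from h import *
o=status.get_obs(); json.dump({"p":list(o["position"]),"q":list(tilt(UY,-30).as_quat())},open("cmd.json","w"))
plan([(U(-12.9,158,165),None,0,10),(U(-12.9,158,320),None,0,22),(U(-8,0,320),tilt(UY,0),0,25),(U(-8,-60,320),tilt(UY,60),0,25)],deg=6)
E
```

```text
3 x [[0.0, 0.19, -0.74], [0, 0, 0], 0]
7 x [[0.0, 1.11, -1.92], [0, 0, 0], 0]
5 x [[0, 0, 0], [6.0, 0.0, 0.0], 0]
7 x [[0.07, 2.26, 0.0], [0, 0, 0], 0]
10 x [[0, 0, 0], [6.0, 0.0, 0.0], 0]
3 x [[0.0, 1.0, -1.72], [0, 0, 0], 0]
-> [ 525.3 -108.3  320.1] [ 0.8642 -0.0559  0.0323 -0.499 ]
```

{"name": "send_rows", "arguments": {"deltas": [[[0,0.2,-0.74],[0,0,0],0],[[0,0.2,-0.74],[0,0,0],0],[[0,0.2,-0.74],[0,0,0],0],[[0,1.1,-1.9],[0,0,0],0],[[0,1.1,-1.9],[0,0,0],0],[[0,1.1,-1.9],[0,0,0],0],[[0,1.1,-1.9],[0,0,0],0],[[0,1.1,-1.9],[0,0,0],0],[[0,1.1,-1.9],[0,0,0],0],[[0,1.1,-1.9],[0,0,0],0]]}}

```text
t: 36.17
position: [548.1, 107.9, 319.8]
tcp_rot: [0.964, -0.063, -0.017, 0.258]
wrist_force: [0.4, 0.1, -3.1]
grip_width: 5.6
```

{"name": "send_rows", "arguments": {"deltas": [[[0,0,0],[0,0,0],0],[[0,0,0],[6,0,0],0],[[0,0,0],[6,0,0],0],[[0,0,0],[6,0,0],0],[[0,0,0],[6,0,0],0],[[0,0,0],[6,0,0],0],[[0,0,0],[0,0,0],0]]}}

```text
t: 37.05
position: [547.8, 106.4, 318.7]
tcp_rot: [0.998, -0.066, -0.001, 0.001]
wrist_force: [-0.3, 0.9, -2.7]
grip_width: 6.0
```

```bash
python3 - <<'E'
from h import *
o=obs()
b=Cam("scene"); a=Cam("top"); crop(b.img,130,40,350,260,1.8,"x1");crop(a.img,120,80,340,300,1.8,"x2"); cv2.imwrite("pics/look10.png",np.hstack([cv2.imread("pics/x1.png"),cv2.imread("pics/x2.png")]))
E
```

```text
t 37.05 p [547.8 106.4 318.7] q [ 9.978e-01 -6.610e-02 -6.000e-04  6.000e-04] F [-0.3  0.9 -2.7] w 6.0 j [ 0.48  0.22  0.01  0.   -1.36  0.96]
```

View pics/look10.png

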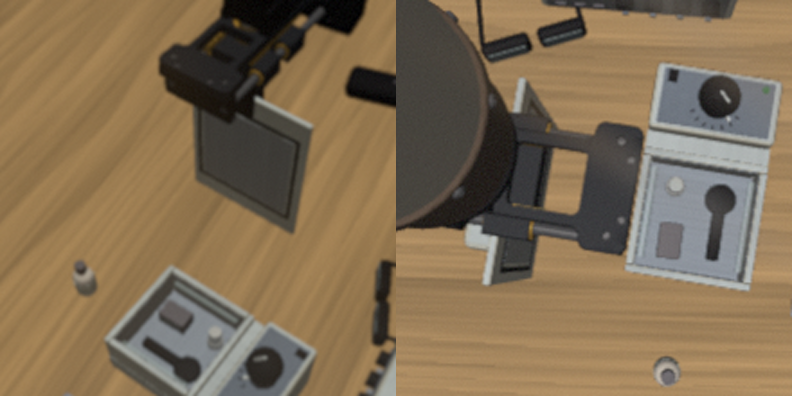

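The lid hangs vertical in the jaws, inner face towards the unit (scene crop corners (312,127), (295,230), (197,180)), and the pieces are still in place. I'll measure the lid in the grip from those corners.

```bash
python3 - <<'E'
from h import *
o=status.get_obs(); Q=R.from_quat(o["tcp_rot"]); T=o["position"]
b=Cam("scene")
uv=(np.array([(312,127),(295,230),(197,180)],float)+.5)/1.8-.5+[130,40]
r=Q.inv().apply(b.ray(uv)); c=Q.inv().apply(b.p-T)
P=c+r*((3-c[1])/r[:,1])[:,None]; print(P.round(1))  # tool frame, inner face plane y=+3
E
```

```text
[[ 74.9   3.  -22.2]
 [ 76.    3.  150.6]
 [-72.2   3.  159.8]]
```

{"name": "send_rows", "arguments": {"deltas": [[[0.07,2.26,0],[0,0,0],0],[[0.07,2.26,0],[0,0,0],0],[[0.07,2.26,0],[0,0,0],0],[[0.07,2.26,0],[0,0,0],0],[[0.07,2.26,0],[0,0,0],0],[[0.07,2.26,0],[0,0,0],0],[[0.07,2.26,0],[0,0,0],0],[[0,0,0],[0,0,0],0]]}}

```text
t: 38.2
position: [532.2, -51.6, 318.9]
tcp_rot: [0.998, -0.066, -0.0, 0.0]
wrist_force: [0.9, -0.8, -2.4]
grip_width: 6.1
```

{"name": "send_rows", "arguments": {"deltas": [[[0,0,0],[5,0,0],0],[[0,0,0],[5,0,0],0],[[0,0,0],[5,0,0],0],[[0,0,0],[5,0,0],0],[[0,0,0],[5,0,0],0],[[0,0,0],[5,0,0],0],[[0,0,0],[0,0,0],0]]}}

```text
t: 39.08
position: [532.7, -51.2, 318.1]
tcp_rot: [0.964, -0.064, 0.016, -0.257]
wrist_force: [-0.2, 0.6, -2.3]
grip_width: 5.8
```

```bash
python3 - <<'E'
from h import *
o=obs(); d=R.from_euler('z',-UY,degrees=True).apply(o["position"]-U0); print("unit",d.round(1),"tilt",np.degrees((down(UY).inv()*R.from_quat(o["tcp_rot"])).as_rotvec()).round(1))
E
```

```text
t 39.08 p [532.7 -51.2 318.1] q [ 0.964  -0.064   0.0164 -0.2575] F [-0.2  0.6 -2.3] w 5.8 j [-0.12  0.22  0.11 -0.52 -1.47  1.62]
unit [ -8.1  -2.2 318.1] tilt [29.9 -0.   0.2]
```

```bash
python3 - <<'E'
from h import *
o=status.get_obs(); json.dump({"p":list(o["position"]),"q":list(tilt(UY,30).as_quat())},open("cmd.json","w"))
plan([(U(-2,-63,200),tilt(UY,72),0,20)],deg=5)
E
```

```text
9 x [[0, 0, 0], [4.7, 0.0, 0.0], 0]
7 x [[0.09, 1.87, -0.31], [0, 0, 0], 0]
-> [ 531.2 -111.9  200. ] [ 0.8058 -0.0521  0.0381 -0.5887]
```

{"name": "send_rows", "arguments": {"deltas": [[[0,0,0],[4.7,0,0],0],[[0,0,0],[4.7,0,0],0],[[0,0,0],[4.7,0,0],0],[[0,0,0],[4.7,0,0],0],[[0,0,0],[4.7,0,0],0],[[0,0,0],[4.7,0,0],0],[[0,0,0],[4.7,0,0],0],[[0,0,0],[4.7,0,0],0],[[0,0,0],[4.7,0,0],0],[[0,0,0],[0,0,0],0]]}}

```text
t: 40.33
position: [532.7, -50.0, 316.8]
tcp_rot: [0.807, -0.054, 0.037, -0.588]
wrist_force: [0.2, 0.2, -2.5]
grip_width: 5.6
```

{"name": "send_rows", "arguments": {"deltas": [[[0.09,1.87,-0.31],[0,0,0],0],[[0.09,1.87,-0.31],[0,0,0],0],[[0.09,1.87,-0.31],[0,0,0],0],[[0.09,1.87,-0.31],[0,0,0],0],[[0.09,1.87,-0.31],[0,0,0],0],[[0.09,1.87,-0.31],[0,0,0],0],[[0.09,1.87,-0.31],[0,0,0],0],[[0,0,0],[0,0,0],0],[[0,0,0],[0,0,0],0]]}}

```text
t: 41.45
position: [531.5, -110.3, 201.1]
tcp_rot: [0.806, -0.052, 0.039, -0.589]
wrist_force: [-0.0, -0.4, -3.8]
grip_width: 5.5
```

```bash
python3 - <<'E'
from h import *
o=obs(); d=R.from_euler('z',-UY,degrees=True).apply(o["position"]-U0); print("unit",d.round(1),"tilt",np.degrees((down(UY).inv()*R.from_quat(o["tcp_rot"])).as_rotvec()).round(1), o["moment"].round(2))
b=Cam("scene"); a=Cam("top"); crop(b.img,130,100,350,320,1.8,"x1");crop(a.img,180,80,400,300,1.8,"x2"); cv2.imwrite("pics/look11.png",np.hstack([cv2.imread("pics/x1.png"),cv2.imread("pics/x2.png")]))
E
```

```text
t 41.45 p [ 531.5 -110.3  201.1] q [ 0.8058 -0.0521  0.0385 -0.5887] F [-0.  -0.4 -3.8] w 5.5 j [-0.56  0.62  0.12 -1.08 -1.78  2.19]
unit [ -1.7 -61.  201.1] tilt [72.3  0.1 -0. ] [-3.    0.32  0.02]
```

View pics/look11.png

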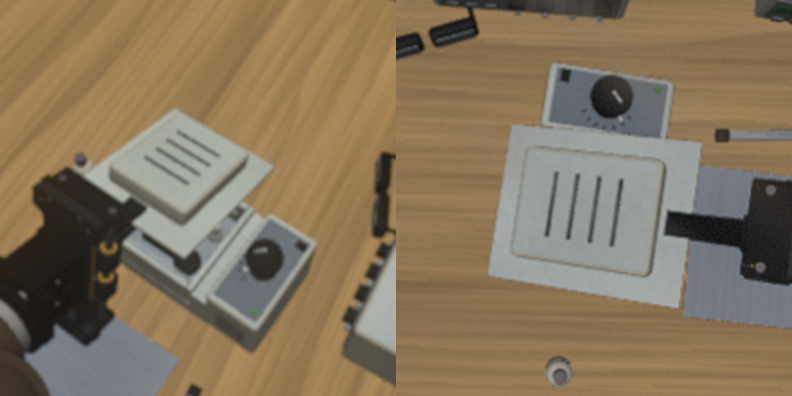

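The lid is held inner face down over the chamber. The top crop shows flange corners at (512,125), (702,143), (680,308) and (488,276). I'll intersect them with the lid plane to get its place in the grip.

```bash
python3 - <<'E'
from h import *
o=status.get_obs(); Q=R.from_quat(o["tcp_rot"]); T=o["position"]
a=Cam("top")
uv=(np.array([(116,125),(306,143),(284,308),(92,276)],float)+.5)/1.8-.5+[180,80]
r=Q.inv().apply(a.ray(uv)); c=Q.inv().apply(a.p-T)
P=c+r*((-3-c[1])/r[:,1])[:,None]; print(P.round(1),P.mean(0).round(1),np.linalg.norm(np.diff(np.r_[P,P[:1]],axis=0),axis=1).round(1))
e=P[1]-P[0]+P[2]-P[3]; print("in-plane rot of far->near vs tool z",np.degrees(np.arctan2(e[0],-e[2])))
e=P[0]-P[3]+P[1]-P[2]; print("x edges",np.degrees(np.arctan2(e[2],e[0])))
E
```

```text
[[ 73.9  -3.  160.9]
 [ 74.5  -3.  -21. ]
 [-73.   -3.  -22.3]
 [-74.1  -3.  160.3]] [ 0.4 -3.  69.5] [181.8 147.5 182.6 148. ]
in-plane rot of far->near vs tool z 0.26636623204370213
x edges 0.38109831560600466
```

```bash
python3 - <<'E'
from h import *
o=status.get_obs(); json.dump({"p":list(o["position"]),"q":list(tilt(UY,72.3).as_quat())},open("cmd.json","w"))
plan([(U(-1,-68.7,112),tilt(UY,82),0,14),(U(-1,-68.7,104),None,0,3)],deg=5)
E
```

```text
2 x [[0, 0, 0], [4.9, 0.0, 0.0], 0]
7 x [[0.01, 1.28, 0.07], [0, 0, 0], 0]
3 x [[0.0, 0.27, 0.03], [0, 0, 0], 0]
-> [ 531.2 -117.9  104.1] [ 0.7526 -0.0487  0.0424 -0.6553]
```

{"name": "send_rows", "arguments": {"deltas": [[[0,0,0],[4.9,0,0],0],[[0,0,0],[4.9,0,0],0],[[0,1.28,0.07],[0,0,0],0],[[0,1.28,0.07],[0,0,0],0],[[0,1.28,0.07],[0,0,0],0],[[0,1.28,0.07],[0,0,0],0],[[0,1.28,0.07],[0,0,0],0],[[0,1.28,0.07],[0,0,0],0],[[0,1.28,0.07],[0,0,0],0],[[0,0,0],[0,0,0],0]]}}

```text
t: 42.85
position: [530.0, -117.6, 110.1]
tcp_rot: [0.752, -0.05, 0.042, -0.656]
wrist_force: [-0.3, -1.1, -3.0]
grip_width: 5.6
```

{"name": "send_rows", "arguments": {"deltas": [[[0,0,0],[0,0,0],0],[[0,0.27,0.03],[0,0,0],0],[[0,0.27,0.03],[0,0,0],0],[[0,0,0],[0,0,0],0]]}}

```text
t: 43.35
position: [530.3, -117.8, 105.8]
tcp_rot: [0.753, -0.049, 0.043, -0.655]
wrist_force: [-0.5, -0.8, -2.4]
grip_width: 5.5
```

```bash
cat > st.py <<'E'
from h import *
o=obs(); d=R.from_euler('z',-UY,degrees=True).apply(o["position"]-U0); print("unit",d.round(1),"tilt",np.degrees((down(UY).inv()*R.from_quat(o["tcp_rot"])).as_rotvec()).round(1), o["moment"].round(2))
E
python3 st.py
```

```text
t 43.35 p [ 530.3 -117.8  105.8] q [ 0.7525 -0.049   0.0425 -0.6554] F [-0.5 -0.8 -2.4] w 5.5 j [-0.6   0.84  0.12 -1.14 -1.82  2.38]
unit [ -1.9 -68.6 105.8] tilt [82.1  0.   0. ] [-3.14  0.35  0.02]
```

{"name": "send_rows", "arguments": {"deltas": [[[0.05,0.1,0.01],[0,0,0],0],[[0.05,0.1,0.01],[0,0,0],0],[[0,0,0],[0,0,0],0]]}}

```text
t: 43.72
position: [531.3, -118.0, 103.8]
tcp_rot: [0.753, -0.049, 0.043, -0.655]
wrist_force: [0.3, -0.1, -3.5]
grip_width: 5.6
```

{"name": "send_rows", "arguments": {"deltas": [[[0,0.1,0.01],[0,0,0],0],[[0,0.1,0.01],[0,0,0],0],[[0,0,0],[0,0,0],0],[[0,0,0],[0,0,0],0]]}}

```text
t: 44.22
position: [531.2, -118.1, 102.1]
tcp_rot: [0.752, -0.049, 0.043, -0.656]
wrist_force: [-0.5, 0.2, -0.6]
grip_width: 5.6
```

```bash
python3 st.py
```

```text
t 44.23 p [ 531.2 -118.1  102.1] q [ 0.7524 -0.0488  0.0426 -0.6555] F [-0.5  0.2 -0.6] w 5.6 j [-0.6   0.85  0.12 -1.14 -1.82  2.39]
unit [ -0.9 -68.8 102.1] tilt [82.1  0.   0. ] [-2.51  0.3  -0.08]
```

Rim contact came exactly where predicted (102.1 mm). Now I open a little so the lower finger carries the edge, then lower the lid while easing the tilt.

```bash
python3 - <<'E'
from h import *
o=status.get_obs(); p=o["position"]; Q=R.from_quat(o["tcp_rot"])
def pose(g,a,w,s):
    g,ar=np.radians(g),np.radians(a); E=np.array([68-160*np.cos(g),80+160*np.sin(g)]); d=np.array([np.sin(ar),-np.cos(ar)]); n=np.array([-np.cos(ar),-np.sin(ar)])
    t=E+d*s-n*w/2; return U(-.9,*t),tilt(UY,a)
print(pose(8,82,5.6,20.5)[0],p)
for st in [(6.8,82,14,20.5),(5.5,80,16,20),(4,78,18,18.5),(2.5,75.5,21,17),(1,73.5,23,15.5),(0,72,24,14),(-1.2,72,24,14)]:
    P,q=pose(*st); print(st,"shift",(Q.inv().apply(P-p)/10).round(2),"turn",np.degrees((Q.inv()*q).as_rotvec()).round(1),"claw",round(st[2]/87,3),P.round(1)); p,Q=P,q
E
```

```text
[ 531.12365394 -119.05583587  102.18739818] [ 531.24789907 -118.09857095  102.13354962]
(6.8, 82, 14, 20.5) shift [ 0.   -0.08 -0.09] turn [-0.1 -0.   0. ] claw 0.161 [ 531.1 -118.9  103. ]
(5.5, 80, 16, 20) shift [ 0.    0.33 -0.01] turn [-2. -0.  0.] claw 0.184 [ 531.1 -119.5   99.7]
(4, 78, 18, 18.5) shift [-0.    0.38 -0.08] turn [-2. -0.  0.] claw 0.207 [ 530.9 -120.9   96.1]
(2.5, 75.5, 21, 17) shift [ 0.    0.34 -0.04] turn [-2.5  0.  -0. ] claw 0.241 [ 530.7 -122.    92.9]
(1, 73.5, 23, 15.5) shift [-0.    0.36 -0.02] turn [-2. -0.  0.] claw 0.264 [ 530.6 -123.1   89.4]
(0, 72, 24, 14) shift [-0.    0.26 -0.04] turn [-1.5 -0.  -0. ] claw 0.276 [ 530.5 -124.2   87.1]
(-1.2, 72, 24, 14) shift [0.   0.32 0.11] turn [0. 0. 0.] claw 0.276 [ 530.5 -124.2   83.7]
```

{"name": "send_rows", "arguments": {"deltas": [[[0,0,0],[0,0,0],0.08],[[0,0,0],[0,0,0],0.1],[[0,0,0],[0,0,0],0.12],[[0,0,0],[0,0,0],0.14],[[0,0,0],[0,0,0],0.16],[[0,0,0],[0,0,0],0.16],[[0,0,0],[0,0,0],0.16]]}}

```text
t: 45.1
position: [531.3, -118.1, 101.9]
tcp_rot: [0.753, -0.049, 0.043, -0.655]
wrist_force: [0.3, 0.7, -1.1]
grip_width: 14.1
```

```bash
python3 st.py
```

```text
t 45.1 p [ 531.3 -118.1  101.9] q [ 0.7525 -0.0489  0.0425 -0.6554] F [ 0.3  0.7 -1.1] w 14.1 j [-0.6   0.85  0.12 -1.14 -1.82  2.39]
unit [ -0.9 -68.7 101.9] tilt [82.1  0.   0. ] [-2.38  0.36 -0.01]
```

{"name": "send_rows", "arguments": {"deltas": [[[0,0.11,0],[-1,0,0],0.17],[[0,0.11,0],[-1,0,0],0.18],[[0,0.19,-0.04],[-1,0,0],0.19],[[0,0.19,-0.04],[-1,0,0],0.2],[[0,0.17,-0.02],[-1.2,0,0],0.22],[[0,0.17,-0.02],[-1.3,0,0],0.24],[[0,0.18,0],[-1,0,0],0.25],[[0,0.18,0],[-1,0,0],0.26],[[0,0,0],[0,0,0],0.26]]}}

```text
t: 46.22
position: [530.8, -121.9, 89.6]
tcp_rot: [0.799, -0.052, 0.039, -0.598]
wrist_force: [-0.2, 0.7, -1.0]
grip_width: 22.5
```

{"name": "send_rows", "arguments": {"deltas": [[[0,0.13,-0.02],[-0.7,0,0],0.27],[[0,0.13,-0.02],[-0.8,0,0],0.28],[[0,0,0],[0,0,0],0.28],[[0,0,0],[0,0,0],0.28]]}}

```text
t: 46.72
position: [530.6, -123.1, 87.2]
tcp_rot: [0.807, -0.052, 0.038, -0.587]
wrist_force: [0.3, -0.1, -0.1]
grip_width: 24.2
```

```bash
python3 st.py
```

```text
t 46.73 p [ 530.6 -123.1   87.2] q [ 0.8068 -0.0523  0.0382 -0.5873] F [ 0.3 -0.1 -0.1] w 24.2 j [-0.57  0.79  0.1  -1.05 -1.69  2.37]
unit [ -0.9 -73.8  87.2] tilt [72.1  0.   0. ] [-2.02  0.29  0.01]
```

{"name": "send_rows", "arguments": {"deltas": [[[0,0.15,0.05],[0,0,0],0.28],[[0,0.1,0],[0,0,0],0.28],[[0,0,-0.5],[0,0,0],0.28],[[0,0,-1],[0,0,0],0.28],[[0,0,-1.5],[0,0,0],0.28],[[0,0,-2],[0,0,0],0.28],[[0,0,-2.5],[0,0,0],0.28],[[0,0,-2.5],[0,0,0],0.28],[[0,0,0],[0,0,0],0]]}}

```text
t: 47.85
position: [518.2, -220.7, 115.8]
tcp_rot: [0.807, -0.053, 0.04, -0.586]
wrist_force: [0.7, 0.7, 0.4]
grip_width: 19.9
```

```bash
python3 st.py; python3 - <<'E'
from h import *
a=Cam("top"); b=Cam("scene"); crop(a.img,200,100,360,280,3,"x1"); crop(b.img,160,150,330,300,2.2,"x2"); cv2.imwrite("pics/x.png",a.img)
x,y=cv2.imread("pics/x1.png"),cv2.imread("pics/x2.png"); x=x[:540,:420]; z=np.zeros((540,800,3),np.uint8); z[:x.shape[0],:x.shape[1]]=x; z[:y.shape[0],420:420+min(380,y.shape[1])]=y[:,:380]; cv2.imwrite("pics/look12.png",z)
E
```

```text
t 47.85 p [ 518.2 -220.7  115.8] q [ 0.8074 -0.0529  0.0398 -0.5863] F [0.7 0.7 0.4] w 19.9 j [-0.69  0.81  0.25 -0.99 -1.83  2.31]
unit [  -0.6 -172.3  115.8] tilt [72.   0.2  0.1] [-1.96  0.28 -0.03]
```

View pics/look12.png

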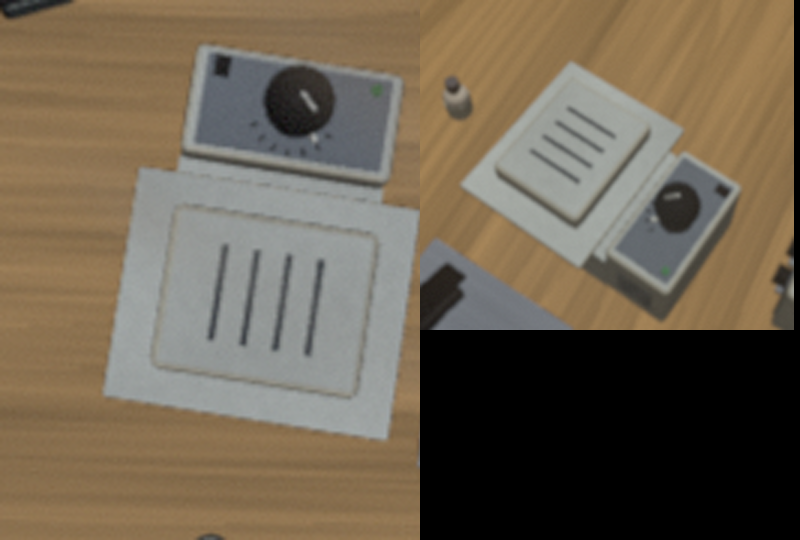

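The lid lies flat on the rim, with corners in the crop at (138,168), (418,210), (388,439) and (105,395). Checking how well it is centred:

```bash
python3 - <<'E'
from h import *
a=Cam("top"); 
def un(l,z): return R.from_euler('z',-UY,degrees=True).apply(a.plane((np.array(l,float)+.5)/3-.5+[200,100],z)-U0)
P=un([(138,168),(418,210),(388,439),(105,395)],86); print(P.round(1),P.mean(0).round(1))
e=P[1]-P[0]+P[2]-P[3]; print("yaw vs unit",np.degrees(np.arctan2(e[1],e[0]))+90)
H=un([(200,44),(401,76),(385,184),(183,151)],95); print("head",H.round(1),H.mean(0).round(1)); e=H[1]-H[0]+H[2]-H[3]; print(np.degrees(np.arctan2(e[1],e[0]))+90)
B=un([(300,101)],125); print("ball",B)
b=Cam("scene"); uv=(np.array([(572-420,61),(683-420,130),(582-420,267),(460-420,185)],float)+.5)/2.2-.5+[160,150]
Q=R.from_euler('z',-UY,degrees=True).apply(b.plane(uv,86)-U0); print("scene",Q.round(1),Q.mean(0).round(1))
E
```

```text
[[ 73.1  92.8  86. ]
 [ 74.4 -89.2  86. ]
 [-73.2 -91.1  86. ]
 [-73.9  90.4  86. ]] [ 0.1  0.7 86. ]
yaw vs unit 0.3120668573293415
head [[157.2  65.7  95. ]
 [156.8 -64.6  95. ]
 [ 86.1 -64.4  95. ]
 [ 86.9  65.7  95. ]] [121.7   0.6  95. ]
-0.26487449276383757
ball [[123.10270711  -0.815856   125.        ]]
scene [[-74.3  92.2  86. ]
 [ 72.5  89.9  86. ]
 [ 75.4 -89.1  86. ]
 [-74.7 -91.4  86. ]] [-0.3  0.4 86. ]
```

The lid is centred to about 1 mm and square to about 0.5°. Next is the knob: I raise the tool, untilt, yaw to 60° and grip the ball.

```bash
python3 - <<'E'
from h import *
o=status.get_obs(); json.dump({"p":list(o["position"]),"q":list(tilt(UY,72).as_quat())},open("cmd.json","w"))
p=o["position"]; K=[663.3,-65.9]
plan([([p[0],p[1]-20,280],None,.75,40),([p[0],p[1]-20,280],down(UY),.75,40),(K+[240],down(60),.75,40),(K+[107],None,.75,20)])
E
```

```text
5 x [[0.05, -3.01, -1.4], [0, 0, 0], 0.75]
11 x [[0, 0, 0], [-6.5, 0.0, 0.0], 0.75]
10 x [[0, 0, 0], [0.0, 0.0, -6.7], 0.75]
6 x [[3.69, 0.64, 0.69], [0, 0, 0], 0.75]
7 x [[-0.02, 0.01, 1.9], [0, 0, 0], 0.75]
-> [663.3 -66.1 107.1] [ 0.8678  0.497   0.0026 -0.0035]
```

{"name": "send_rows", "arguments": {"deltas": [[[0,-3,-1.4],[0,0,0],0.75],[[0,-3,-1.4],[0,0,0],0.75],[[0,-3,-1.4],[0,0,0],0.75],[[0,-3,-1.4],[0,0,0],0.75],[[0,-3,-1.4],[0,0,0],0.75]]}}

```text
t: 48.68
position: [515.6, -237.2, 280.5]
tcp_rot: [0.807, -0.052, 0.037, -0.588]
wrist_force: [0.6, -0.6, 0.3]
grip_width: 48.0
```

{"name": "send_rows", "arguments": {"deltas": [[[0,0,0],[-6.5,0,0],0.75],[[0,0,0],[-6.5,0,0],0.75],[[0,0,0],[-6.5,0,0],0.75],[[0,0,0],[-6.5,0,0],0.75],[[0,0,0],[-6.5,0,0],0.75],[[0,0,0],[-6.5,0,0],0.75],[[0,0,0],[-6.5,0,0],0.75],[[0,0,0],[-6.5,0,0],0.75],[[0,0,0],[-6.5,0,0],0.75],[[0,0,0],[-6.5,0,0],0.75]]}}

```text
t: 49.92
position: [515.5, -237.2, 279.7]
tcp_rot: [0.996, -0.064, 0.004, -0.06]
wrist_force: [0.3, -0.1, -0.6]
grip_width: 65.4
```

{"name": "send_rows", "arguments": {"deltas": [[[0,0,0],[-6.5,0,0],0.75],[[0,0,0],[0,0,-6.7],0.75],[[0,0,0],[0,0,-6.7],0.75],[[0,0,0],[0,0,-6.7],0.75],[[0,0,0],[0,0,-6.7],0.75],[[0,0,0],[0,0,-6.7],0.75],[[0,0,0],[0,0,-6.7],0.75],[[0,0,0],[0,0,-6.7],0.75],[[0,0,0],[0,0,-6.7],0.75],[[0,0,0],[0,0,-6.7],0.75]]}}

```text
t: 51.18
position: [515.2, -237.1, 279.1]
tcp_rot: [0.894, 0.447, 0.003, -0.005]
wrist_force: [-0.4, 1.3, -1.1]
grip_width: 65.2
```

```bash
python3 - <<'E'
from h import *
o=obs(); json.dump({"p":list(o["position"]),"q":list(o["tcp_rot"])},open("cmd.json","w"))
p=o["position"]; K=[663.3,-65.9]
plan([(K+[240],down(60),.75,40),(K+[107],None,.75,20)])
E
```

```text
t 51.17 p [ 515.2 -237.1  279.1] q [ 0.8944  0.4473  0.0026 -0.0049] F [-0.4  1.3 -1.1] w 65.2 j [-0.15  0.25 -0.03 -0.01 -1.28  2.65]
1 x [[0, 0, 0], [-0.3, -0.5, -6.9], 0.75]
6 x [[3.7, 0.71, 0.65], [0, 0, 0], 0.75]
7 x [[0.0, 0.0, 1.9], [0, 0, 0], 0.75]
-> [663.  -65.9 107.3] [ 8.658e-01  5.003e-01  2.000e-04 -4.000e-04]
```

{"name": "send_rows", "arguments": {"deltas": [[[0,0,0],[-0.3,-0.5,-6.9],0.75],[[3.7,0.7,0.65],[0,0,0],0.75],[[3.7,0.7,0.65],[0,0,0],0.75],[[3.7,0.7,0.65],[0,0,0],0.75],[[3.7,0.7,0.65],[0,0,0],0.75],[[3.7,0.7,0.65],[0,0,0],0.75],[[3.7,0.7,0.65],[0,0,0],0.75],[[0,0,0],[0,0,0],0.75],[[0,0,0],[0,0,0],0.75]]}}

```text
t: 52.3
position: [663.2, -67.0, 240.4]
tcp_rot: [0.867, 0.499, -0.0, -0.0]
wrist_force: [0.7, -0.2, -0.1]
grip_width: 65.4
```

```bash
python3 - <<'E'
from h import *
o=obs(); json.dump({"p":list(o["position"]),"q":list(o["tcp_rot"])},open("cmd.json","w"))
plan([([663.3,-65.9,107],down(60),.75,20)])
E
```

```text
t 52.3 p [663.2 -67.  240.4] q [ 8.668e-01  4.986e-01 -1.000e-04 -2.000e-04] F [ 0.7 -0.2 -0.1] w 65.4 j [ 0.14  0.45  0.15 -0.   -1.27  2.47]
1 x [[0, 0, 0], [0.0, 0.0, -0.2], 0.75]
7 x [[0.01, -0.01, 1.91], [0, 0, 0], 0.75]
-> [662.9 -66.  106.7] [ 8.660e-01  5.001e-01 -1.000e-04 -2.000e-04]
```

{"name": "send_rows", "arguments": {"deltas": [[[0,0,1.9],[0,0,0],0.75],[[0,0,1.9],[0,0,0],0.75],[[0,0,1.9],[0,0,0],0.75],[[0,0,1.9],[0,0,0],0.75],[[0,0,1.9],[0,0,0],0.75],[[0,0,1.9],[0,0,0],0.75],[[0,0,1.9],[0,0,0],0.75],[[0,0,0],[0,0,0],0.75]]}}

```text
t: 53.3
position: [662.2, -68.2, 106.7]
tcp_rot: [0.867, 0.498, -0.001, -0.001]
wrist_force: [-0.6, -0.0, 0.9]
grip_width: 65.1
```

{"name": "send_rows", "arguments": {"deltas": [[[0,0,0],[0,0,0],0.6],[[0,0,0],[0,0,0],0.55],[[0,0,0],[0,0,0],0.4],[[0,0,0],[0,0,0],0],[[0,0,0],[0,0,0],0],[[0,0,0],[0,0,0],0],[[0,0,0],[0,0,0],0]]}}

```text
t: 54.18
position: [663.4, -67.0, 108.5]
tcp_rot: [0.867, 0.498, 0.0, -0.0]
wrist_force: [-3.3, 2.1, 5.4]
grip_width: 42.5
```

{"name": "send_rows", "arguments": {"deltas": [[[0,0,0],[0,0,6],0],[[0,0,0],[0,0,6],0],[[0,0,0],[0,0,6],0],[[0,0,0],[0,0,6],0],[[0,0,0],[0,0,6],0],[[0,0,0],[0,0,6],0],[[0,0,0],[0,0,6],0],[[0,0,0],[0,0,6],0],[[0,0,0],[0,0,6],0],[[0,0,0],[0,0,6],0]]}}

```text
t: 55.42
position: [663.0, -66.3, 108.4]
tcp_rot: [1.0, -0.003, -0.0, -0.001]
wrist_force: [-5.1, 4.8, 6.2]
grip_width: 42.5
```

```bash
python3 st.py
```

```text
t 55.42 p [663.  -66.3 108.4] q [ 1.0e+00 -3.4e-03 -3.0e-04 -6.0e-04] F [-5.1  4.8  6.2] w 42.5 j [ 0.14  0.54 -0.03 -0.   -1.    1.42]
unit [123.1  -0.4 108.4] tilt [ 0.1 -0.  -7. ] [1.51 1.45 0.05]
```

{"name": "send_rows", "arguments": {"deltas": [[[0,0,0],[0,0,6],0],[[0,0,0],[0,0,6],0],[[0,0,0],[0,0,6],0],[[0,0,0],[0,0,6],0],[[0,0,0],[0,0,6],0]]}}

```text
t: 56.05
position: [663.2, -65.8, 108.4]
tcp_rot: [0.965, -0.262, -0.0, -0.001]
wrist_force: [-5.7, 6.5, 6.2]
grip_width: 42.7
```

```bash
python3 st.py
```

```text
t 56.05 p [663.2 -65.8 108.4] q [ 9.651e-01 -2.620e-01 -3.000e-04 -8.000e-04] F [-5.7  6.5  6.2] w 42.7 j [ 0.14  0.54 -0.03 -0.   -1.    0.9 ]
unit [123.2   0.  108.4] tilt [ 0.1 -0.  23. ] [1.88 1.43 0.06]
```

The yaw moment of about 0.06 N m matches the knob's friction, so the knob is turning. I continue until the moment jumps at the stop.

{"name": "send_rows", "arguments": {"deltas": [[[0,0,0],[0,0,4],0],[[0,0,0],[0,0,4],0],[[0,0,0],[0,0,4],0],[[0,0,0],[0,0,4],0]]}}

```text
t: 56.55
position: [663.3, -65.7, 108.5]
tcp_rot: [0.919, -0.393, -0.0, -0.001]
wrist_force: [-5.3, 6.8, 6.4]
grip_width: 42.7
```

```bash
python3 st.py
```

```text
t 56.55 p [663.3 -65.7 108.5] q [ 9.195e-01 -3.932e-01 -2.000e-04 -1.000e-03] F [-5.3  6.8  6.4] w 42.7 j [ 0.14  0.54 -0.03 -0.   -1.    0.62]
unit [123.3   0.2 108.5] tilt [ 0.1 -0.  38.9] [2.01 1.35 0.07]
```

{"name": "send_rows", "arguments": {"deltas": [[[0,0,0],[0,0,4],0],[[0,0,0],[0,0,4],0],[[0,0,0],[0,0,4],0]]}}

```text
t: 56.92
position: [665.0, -68.0, 108.5]
tcp_rot: [0.874, -0.486, 0.002, -0.0]
wrist_force: [-2.4, 1.7, 4.2]
grip_width: 42.3
```

```bash
python3 st.py
```

```text
t 56.92 p [665.  -68.  108.5] q [ 8.740e-01 -4.858e-01  2.000e-03 -1.000e-04] F [-2.4  1.7  4.2] w 42.3 j [ 0.14  0.55 -0.03  0.   -0.99  0.41]
unit [125.3  -1.8 108.5] tilt [ 0.   0.2 50.7] [0.49 0.51 0.7 ]
```

{"name": "send_rows", "arguments": {"deltas": [[[0,0,0],[0,0,4],0],[[0,0,0],[0,0,4],0],[[0,0,0],[0,0,4],0]]}}

```text
t: 57.3
position: [664.6, -68.2, 108.5]
tcp_rot: [0.818, -0.575, 0.002, 0.0]
wrist_force: [-0.7, -4.3, 2.8]
grip_width: 42.6
```

```bash
python3 st.py
```

```text
t 57.3 p [664.6 -68.2 108.5] q [ 8.184e-01 -5.746e-01  1.500e-03  1.000e-04] F [-0.7 -4.3  2.8] w 42.6 j [ 0.14  0.55 -0.03  0.   -1.    0.2 ]
unit [124.9  -2.1 108.5] tilt [ 0.   0.2 62.7] [-1.04  0.16  0.75]
```

The moment jumped to 0.7 N m after about 112° of turning, so the end stop is reached and the pads are slipping. Release and retreat.

{"name": "send_rows", "arguments": {"deltas": [[[0,0,0],[0,0,0],0.65],[[0,0,0],[0,0,0],0.75],[[0,0,0],[0,0,0],0.75],[[0,0,0],[0,0,0],0.75],[[0,0,-2],[0,0,0],0.75],[[0,0,-3],[0,0,0],0.75],[[0,0,-4],[0,0,0],0.75],[[0,0,-4],[0,0,0],0.75],[[0,0,-4],[0,0,0],0.75]]}}

```text
t: 58.42
position: [663.5, -67.3, 278.9]
tcp_rot: [0.818, -0.575, 0.0, -0.0]
wrist_force: [0.2, 0.3, -0.4]
grip_width: 64.9
```

```bash
python3 - <<'E'
from h import *
o=obs(); json.dump({"p":list(o["position"]),"q":list(o["tcp_rot"])},open("cmd.json","w"))
plan([([480,-330,290],None,.75,50)])
E
```

```text
t 58.42 p [663.5 -67.3 278.9] q [ 8.180e-01 -5.752e-01  3.000e-04 -4.000e-04] F [ 0.2  0.3 -0.4] w 64.9 j [ 0.14  0.43  0.22 -0.   -1.36  0.2 ]
7 x [[2.64, 3.74, -0.16], [0, 0, 0], 0.75]
-> [ 479.7 -329.8  289.8] [ 8.180e-01 -5.752e-01  3.000e-04 -4.000e-04]
```

{"name": "send_rows", "arguments": {"deltas": [[[2.6,3.7,-0.2],[0,0,0],0.75],[[2.6,3.7,-0.2],[0,0,0],0.75],[[2.6,3.7,-0.2],[0,0,0],0.75],[[2.6,3.7,-0.2],[0,0,0],0.75],[[2.6,3.7,-0.2],[0,0,0],0.75],[[2.6,3.7,-0.2],[0,0,0],0.75],[[2.6,3.7,-0.2],[0,0,0],0.75],[[0,0,0],[0,0,0],0.75],[[0,0,0],[0,0,0],0.75]]}}

```text
t: 59.55
position: [481.6, -326.1, 291.4]
tcp_rot: [0.818, -0.575, 0.0, -0.001]
wrist_force: [-0.3, 0.8, 0.1]
grip_width: 65.4
```

```bash
python3 - <<'E'
from h import *
obs(); a=Cam("top"); crop(a.img,200,90,420,310,2.6,"final")
E
```

```text
t 59.55 p [ 481.6 -326.1  291.4] q [ 8.179e-01 -5.754e-01  3.000e-04 -5.000e-04] F [-0.3  0.8  0.1] w 65.4 j [-0.32  0.27  0.01 -0.   -1.31  0.66]
```

View pics/final.png

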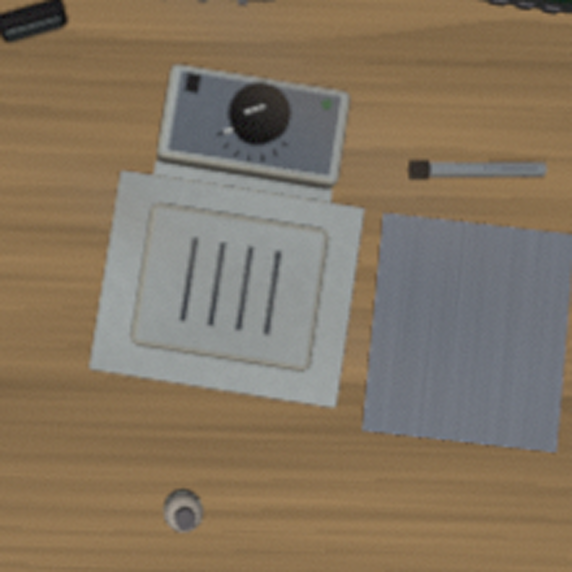

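The final view shows the lid square and centred, the pointer at the left end of the dial (228,130), the sheet empty, and the bottle and penlight in place. Handing in.

```bash
python3 -c "
from bench import env
print(env.hand_in())"
```

```text
the job is handed in; nothing more can be done
None
```

The job is done and handed in at about 60 s of the 208 s allowed; no verdict came back.

- **Pieces:** The wedge, prism and occluder went from the steel sheet into the chamber; there was no gonio lens. The top view showed all three standing inside before the lid went on.
- **Lid:** I pushed it flush to the wall, levered it up to about 60° and gripped its flange. Then I turned it over and lowered it onto the rim with a finger supporting the edge. Both cameras put its centre within about 1 mm of the rim's centre, and the top view put its yaw within about 0.5°. The flange corners all measured at one consistent level.
- **Timer:** After the lid was on, the knob turned about 112° clockwise. The resisting moment then jumped from 0.06 to 0.7 N m, so I took that as the end stop. The last picture shows the pointer at the end of the dial.

**Doubts:**
- The control head's corners suggested the unit's centre is about 2 mm further forward than the rim did, so the lid's centring is only certain to about 2 mm.
- While I was squaring the lid against the wall it jammed briefly, with about 26 N at the wrist. A sideways drag freed it.
- The last view showed the bottle and penlight in place. I did not measure the goggles at the end; the arm did not go near them.

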